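# Turn office devices bottom-up on the copy stand and photograph their rating plates

### The job

For the asset register, turn every flat device that lies in front of the copy stand bottom-up onto the stand's board: each is too wide to grasp, so push it up against the board's front wall, raise its near edge until it tips over onto the board, and slide it on until it lies inside the white corner marks. When all of them lie flat in there, feet and rating plate up, swing the stiff camera arm round so that the lens looks down on the white cross in the middle of the board and let go of it, then press the shutter key fully down. Leave the mug, the coffee jar and the stapler where they are.

Things in the scene. Friction and masses are not known exactly. Their poses are not given: they have to be found in the camera images.
- board: the copy stand's baseboard, a fixed slab 220 mm deep (its x) x 500 wide (its y) x 15 high with a rubber mat; origin at the centre of its underside, on the counter; x axis pointing away from the robot (turned up to 0.12 rad), y axis to the left; its upright front wall, 15 mm high, is the face at x = -110 mm; white corner marks on the mat bound a field x = -85 to 85, y = -240 to 240 mm
- board_middle (a point): the middle of the board's top face (15 mm above the counter), where the white cross is
- switch_box: dark metal network switch, a flat box 96 (x) x 96 (y) x 26 mm high, about 0.28 kg; may be absent; origin at its centre; starts right way up on the counter before the board, its x axis within 0.45 rad of the board's; z axis out of its top; underneath a 9 mm bevel all round at 45 degrees, four rubber feet 2 mm high and a blank pale rating plate
- mini_pc: grey mini computer with slots in its top, a flat box 96 (x) x 116 (y) x 30 mm high, about 0.36 kg; may be absent; origin at its centre; axes, underside and bevel as for the switch
- charge_pad: white wireless charging pad with a dark ring on its top, a flat box 100 (x) x 100 (y) x 22 mm high, about 0.22 kg; may be absent; origin at its centre; axes, underside and bevel as for the switch
- camera_arm (a joint): swivel of the camera arm about the upright column: 0 when the lens is exactly over the middle of the board, growing clockwise seen from above, so that the arm parked out at the board's left reads about 1.55 to 1.9; range -0.7 to 2.4 rad; stiff (0.45 N m of friction, about 2 N at the head) and stays where it is left
- column_axis (a point): point on the axis of the upright column on the board's back left corner (24 mm thick, its foot ring 42 mm wide and 12 high), 230 mm above the counter, about which the camera arm swings; the column and collar rise to 281 mm; the arm is a level bar 22 mm wide, 234 to 250 mm above the counter, with the camera head 243 mm from the axis
- camera_grip (a point): middle of the round rubber grip post, 24 mm thick, that stands upright on top of the camera head (it rises from 260 to 302 mm above the counter; this point is at 285 mm); the head below it is a black box 76 mm long (along the arm) x 56 x 34 mm high
- camera_lens (a point): centre of the camera's downward-looking lens, straight below the grip post, 216 mm above the counter
- shutter (a joint): travel of the shutter key: 0 up, 0.005 m fully down; it springs back; about 4 N presses it fully
- shutter_top (a point): centre of the top of the round grey shutter key, 26 mm across and 21 mm above the counter, in a black round housing 42 mm across, at the right of the board
- mug: white ceramic mug, 80 mm across and 92 mm high, origin at its underside; to be left alone
- coffee_jar: amber coffee jar, 72 mm across and 110 mm high, origin at its underside; to be left alone
- stapler: black desk stapler 135 x 34 x 48 mm, origin at its underside; to be left alone
Not all that is in view belongs to the job. Of the things shaped like the part that bears shutter, the black one is meant. What is shaped like the switch_box but brown is not meant.

How it is judged:
By the outcome, as a careful person would: the job done as asked, in the order asked, and still so for the second after the job is handed in, with the robot touching nothing.
Of switch_box, mini_pc, charge_pad only 2 to 3 are there at a start; the rules pass over those that are not, and their reading is None.
At some moment in a run one of switch_box, mini_pc, charge_pad may be knocked a few centimetres aside while the robot is not near it.
Once in a run the grip may slacken for a moment while it holds something.
It also fails if it takes over 210 s, if anything falls off the work surface, if the arm or the gripper's body presses on something with over 40 N, if the wrist force passes 120 N, or if a joint passes its speed limit or range.

### The arm

A 6-joint arm with a two-finger parallel gripper is mounted at the origin on the work surface. World frame = base frame: x ahead of the robot, y to its left, z up, the work surface at z = 0. Lengths are in mm, angles in degrees, forces in N, time in s.
With the tool pointing down it reaches from about 350 to 850 mm from the base axis. Payload 8.1 kg.
Tool frame: the origin (TCP) lies midway between the tips of the shut fingers; the grasp point (between the pads) lies 19 mm behind it; x points along the fingers, z is the direction in which the jaws open and shut, and the axes are right-handed (so a half turn about x gives the same grasp; the last joint's range is limited). The gripper opens to 85 mm and grips with 20 to 120 N. Pads are 22 mm wide; open, the fingers measure 114 mm over their backs; the gripper's body (76 mm by 85 mm) begins 54 mm behind the grasp point. The pads swing forward as they close: fully open they stand 13 mm farther back than shut.
Start: joints at [-81.383, 7.471, 85.268, -0, 87.261, -4.893], TCP at [140.193, -583.396, 231.292] pointing down, gripper open.
Joint ranges: [-169.43, 169.43], [-51.17, 129.36], [1.28, 143.12], [-76.62, 256.62], [0, 156.53], [-152.29, 152.29]. Speed limits (degrees/s): [136.94, 136.94, 159.86, 180, 180, 180].

### API

Orientations are given as [roll, pitch, yaw] about the fixed x, y, z axes, in that order (R = Rz(yaw) Ry(pitch) Rx(roll)).
In Python, from bench import r gives the robot as it stands. The module is installed in compiled form; this text tells all that it offers.
- The arm moves only by the tool servo_tool, never from a script. Its argument "commands" is a list that holds one entry, the list of rows, each a list of 7 numbers: the closure in counts, from 0 (fully open) to 255 (shut), then the shift along the tool's x, y, z in cm, then the turn, a rotation vector about the tool's x, y, z in degrees. A call has 1 to 8 rows; each row is the pose to reach, as a shift and turn from the pose commanded when the call began, along the tool's axes at that moment; what a row does not reach only later rows make up. A row lasts 1/10 s, in which the tool goes at most 50 mm and 8.59 degrees, less where a joint would pass 70% of its speed; a pose out of reach is approached as far as the arm can. A call with a gripper value outside its range is refused whole. The fingers move at their own pace and stop on an object; "force" is the grip in N (left out, the last holds). Time passes only in rows, so rows that repeat a pose let the fingers close. It gives the time, the measured TCP pose, the force and the opening at its end, in the units of the state.
- r.sense(): the state, without advancing time (a new reading comes with each control period).
- r.snapshot(name): name is "side" or "top"; returns (picture, depth): 420x560x3 uint8, red, green, blue; 420x560 float32, mm along the optical axis (not along the pixel's ray), 0 where there is no reading.
- r.calibration(name): a dict with "fx", "fy", "cx", "cy" (pixels), "pose" (4x4, takes a point from camera to world coordinates). Camera axes: x right, y down, z forward; pixel columns grow to the right and rows downward; lengths in mm; the calibration is good to about 2 mm. A picture is of the moment at which its call begins. calibration takes no time and is no camera call.
- r.hand_in(): hands the job in, once; it reports no verdict.
The state is a dict: "time": time; "joint_pos": joint angles; "qd": joint speeds; "joint_efforts": joint torques, N m; "tool_pos": TCP position; "tcp_rot": TCP orientation; "ft_force": force on the tool from outside, world axes, zero at the start; "wrist_torque": the same for the moment, N m; "finger_gap": finger opening in mm.
Only numpy, scipy, OpenCV 4.12 (cv2) and the standard library are available. Lean on these libraries where they do the work, as an engineer would, in place of code of your own. Each camera call takes 0.05 s, during which the arm holds its last target.

## Working session

There is one attempt and no reset: what is moved stays moved. The work goes in short steps, Python scripts to look and compute and a tool call to move; the robot and the scene stay as the last step left them, time stands still between calls to the robot, and variables do not carry over. Pictures are saved under pics/ and viewed, and the job is handed in when it is done.

Besides the shell and the picture viewer there is one more tool, called after "Emit:" as a command line: name --argument value ..., lists and objects as JSON in quotes. servo_tool: Moves the arm, as the interface text tells. Its arguments: {"type":"object","properties":{"commands":{"type":"array","items":{"type":"array","items":{"type":"array","items":{"type":"number"}}}},"force":{"type":"number"}},"required":["commands"]}

```bash
mkdir -p pics; ls; python3 - <<'E'
from bench import r
import cv2
print(r.sense())
for n in("side","top"):
    c=r.calibration(n);print(n,c)
    p,d=r.snapshot(n)
    cv2.imwrite(f"pics/{n}0.png",p[:,:,::-1])
    import numpy as np
    np.savez(f"{n}0.npz",p=p,d=d)
E
```

```text
pics
{'time': 0.0, 'joint_pos': array([-8.13844923e+01,  7.51252872e+00,  8.53305876e+01, -1.43925154e-03,
        8.72601267e+01, -4.89264036e+00]), 'qd': array([-0.08736494, -0.00144108,  0.01786979, -0.0957692 ,  0.05681138,
        0.10480837]), 'joint_efforts': array([ 1.49083280e-04, -5.69390988e+01, -5.00556779e+01,  9.06184482e-05,
        1.45264057e-02, -2.64334398e-05]), 'tool_pos': array([ 140.08500427, -582.85512835,  230.25876786]), 'tcp_rot': array([175.9050528 ,  89.89674696,  99.41327092]), 'ft_force': array([-0.31360898, -0.70820708,  0.64670644]), 'wrist_torque': array([-0.02455515,  0.00085778,  0.02279493]), 'finger_gap': 85.53591084367744}
side {'fx': 454.90100780595367, 'fy': 454.90100780595367, 'cx': 271.2531153199529, 'cy': 214.63423384347226, 'pose': array([[-8.92298015e-01, -2.92524962e-01,  3.43850838e-01,
         1.51268598e+02],
       [-4.51194207e-01,  5.52382896e-01, -7.00925761e-01,
         6.96530790e+02],
       [ 1.51009599e-02, -7.80578172e-01, -6.24875730e-01,
         8.54416415e+02],
       [ 0.00000000e+00,  0.00000000e+00,  0.00000000e+00,
         1.00000000e+00]])}
top {'fx': 507.6398684317353, 'fy': 507.6398684317353, 'cx': 276.7438242794255, 'cy': 214.5173448280591, 'pose': array([[-2.59286151e-02, -9.98043024e-01,  5.69019208e-02,
         4.53850092e+02],
       [-9.99411693e-01,  2.46017769e-02, -2.38960176e-02,
        -3.60813201e+01],
       [ 2.24493653e-02, -5.74880357e-02, -9.98093759e-01,
         1.32206891e+03],
       [ 0.00000000e+00,  0.00000000e+00,  0.00000000e+00,
         1.00000000e+00]])}
```

View pics/side0.png

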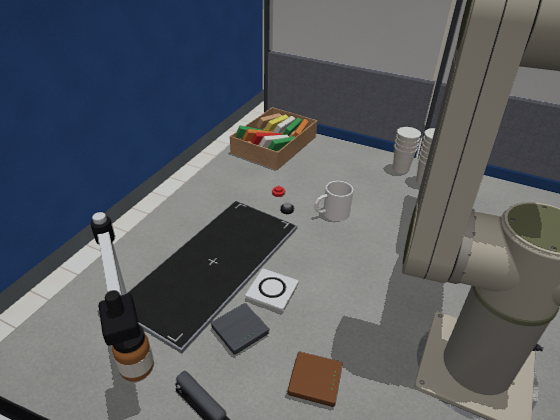

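View pics/top0.png

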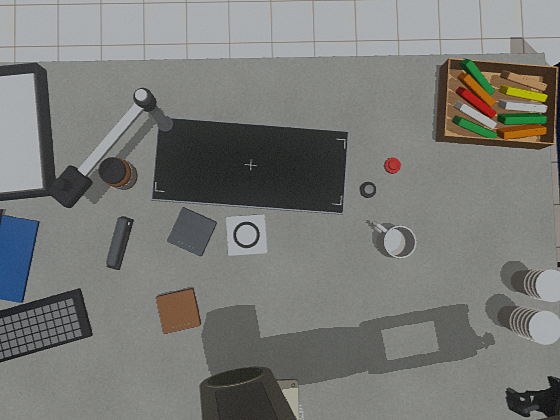

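The views show the dark board, with a dark device at top-view pixel (192,231) and the charge pad at (246,234). The brown decoy is at (178,310), the black shutter at (368,190), and the camera head at about (70,186). Next I'll measure positions.

```bash
cat > h.py <<'E'
import numpy as np, cv2
from bench import r
def cloud(n,d):
    c=r.calibration(n);v,u=np.mgrid[0:420,0:560].astype(float)
    P=np.stack([(u-c["cx"])/c["fx"]*d,(v-c["cy"])/c["fy"]*d,d],-1)
    W=P@c["pose"][:3,:3].T+c["pose"][:3,3]; W[d<=0]=np.nan
    return W
def proj(n,X):
    c=r.calibration(n);T=np.linalg.inv(c["pose"]);X=np.atleast_2d(X);q=X@T[:3,:3].T+T[:3,3]
    return np.stack([q[:,0]/q[:,2]*c["fx"]+c["cx"],q[:,1]/q[:,2]*c["fy"]+c["cy"]],-1)
def ray(n,uv,z):
    c=r.calibration(n);uv=np.atleast_2d(uv).astype(float)
    D=np.c_[(uv[:,0]-c["cx"])/c["fx"],(uv[:,1]-c["cy"])/c["fy"],np.ones(len(uv))]@c["pose"][:3,:3].T
    o=c["pose"][:3,3];t=(z-o[2])/D[:,2];return o+D*t[:,None]
def comp(n,p,d,box,zlo,zhi):
    """min-area rect of points in world box x0,x1,y0,y1 with z in range"""
    W=cloud(n,d);x0,x1,y0,y1=box
    m=(W[...,0]>x0)&(W[...,0]<x1)&(W[...,1]>y0)&(W[...,1]<y1)&(W[...,2]>zlo)&(W[...,2]<zhi)
    return W[m],m
E
python3 - <<'E'
from h import *
z=np.load("top0.npz");p,d=z["p"],z["d"];W=cloud("top",d)
for nm,(u,v) in dict(table=(300,270),board=(250,180),cross=(251,165),dark=(192,231),pad=(246,234),brown=(178,310),shut=(368,190),head=(70,186),grip=(70,186),col=(145,97),jar=(118,172),mug=(398,241),stap=(120,243)).items(): print(nm,W[v,u].round(1))
cv2.imwrite("pics/z1.png",cv2.resize(p[190:270,100:290,::-1],None,fx=4,fy=4,interpolation=cv2.INTER_CUBIC))
z2=np.load("side0.npz")["p"]
cv2.imwrite("pics/z2.png",cv2.resize(z2[250:370,190:340,::-1],None,fx=5,fy=5,interpolation=cv2.INTER_CUBIC))
cv2.imwrite("pics/z3.png",cv2.resize(p[80:220,40:390,::-1],None,fx=2.2,fy=2.2,interpolation=cv2.INTER_CUBIC))
E
```

```text
table [ 383.9 -123.9    7. ]
board [ 6.189e+02 -6.000e-01  1.970e+01]
cross [658.5  -4.   15.2]
dark [491.  149.1  28.7]
pad [480.1  12.7  20.5]
brown [292.8 188.1  24.8]
shut [ 585.3 -304.    25.1]
head [583.3 363.9 270.1]
grip [583.3 363.9 270.1]
col [763.5 205.4 281. ]
jar [633.3 310.  114. ]
mug [ 452.1 -380.5    9.8]
stap [465.2 327.   42.3]
```

View pics/z1.png

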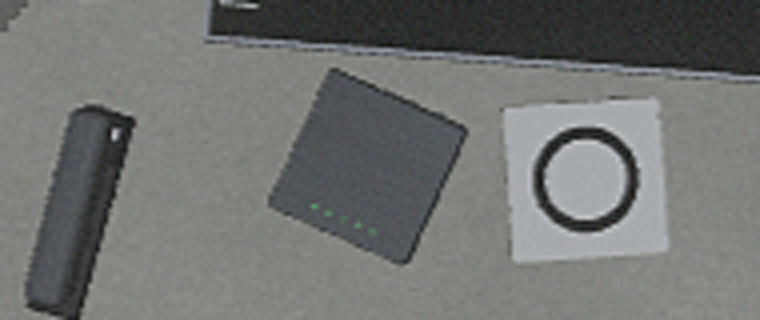

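View pics/z2.png

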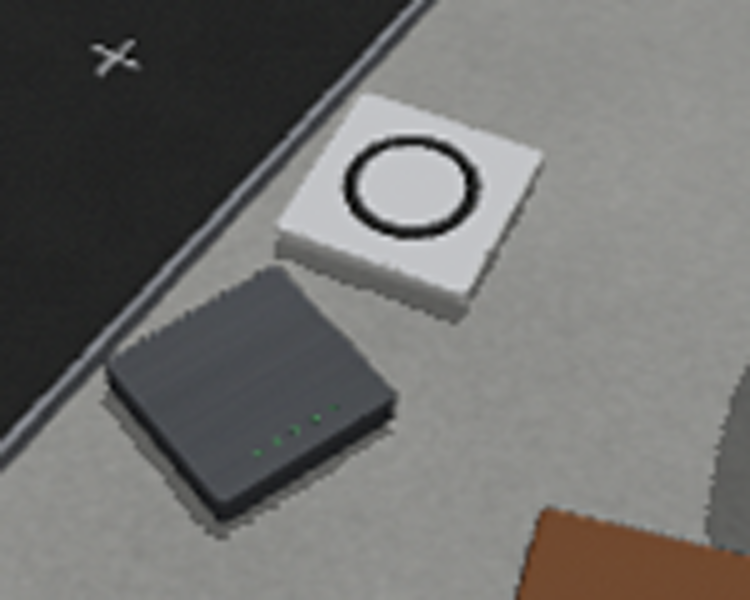

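View pics/z3.png

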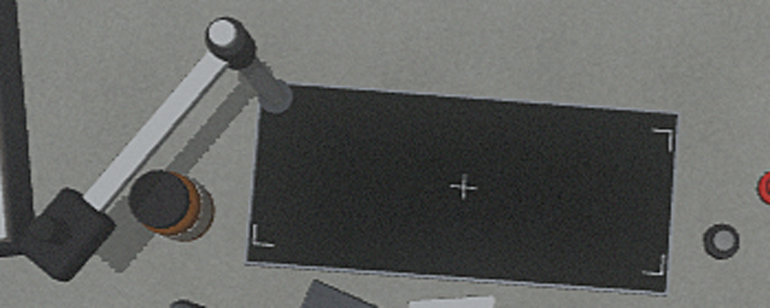

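```bash
cat >> h.py <<'E'
def rect(n,mask,z):
    k=max(cv2.findContours(mask.astype(np.uint8),cv2.RETR_EXTERNAL,cv2.CHAIN_APPROX_NONE)[0],key=cv2.contourArea)
    uv=k[:,0,:]
    X=ray(n,uv,z)[:,:2]
    rr=cv2.minAreaRect(X.astype(np.float32))
    return rr
E
python3 - <<'E'
from h import *
z=np.load("top0.npz");p,d=z["p"],z["d"];W=cloud("top",d)
z2=np.load("side0.npz");ps,ds=z2["p"],z2["d"]
B=ray("top",[[152.3,199.1],[343.2,212.7],[347.7,132.3],[251,165]],15);print("board FL FR BR cross",B.round(1))
e=B[0]-B[1];print("len",np.linalg.norm(e),"yaw",np.degrees(np.arctan2(-e[0],e[1])))
print("cross side",ray("side",[[190+115/5,250+57/5]],15))
g=cv2.cvtColor(p,cv2.COLOR_RGB2GRAY).astype(float)
# board mask
m=(g<60);m[:110]=0;m[215:]=0;m[:,:140]=0;m[:,355:]=0
m=cv2.morphologyEx(m.astype(np.uint8),cv2.MORPH_CLOSE,np.ones((5,5)))
m=cv2.morphologyEx(m,cv2.MORPH_OPEN,np.ones((9,9)))
print("board",rect("top",m,15))
m=np.zeros_like(g);m[205:260,160:220]=(g[205:260,160:220]<105);m=cv2.morphologyEx(m.astype(np.uint8),cv2.MORPH_OPEN,np.ones((3,3)));print("dark",rect("top",m,27))
m=np.zeros_like(g);m[213:258,222:272]=(g[213:258,222:272]>145);print("pad",rect("top",m,23))
for a in (p[150,300],p[240,300],p[231,192],p[225,235]):print(a)
# shutter pixels, grip, column
print("shut",ray("top",[[368.2,189.6]],21),"col top",ray("top",[[40+224/2.2,80+34/2.2]],281))
# high points top
H,m=comp("top",p,d,(450,750,250,450),285,310);print("grip?",len(H),H.mean(0) if len(H) else 0)
Ws=cloud("side",ds)
for (u,v) in [(99,217),(112,296),(287,207),(122,370)]: print("side",u,v,Ws[v,u].round(1))
cv2.imwrite("pics/z4.png",cv2.resize(ps[200:390,70:190,::-1],None,fx=3.1,fy=3.1,interpolation=cv2.INTER_CUBIC))
E
```

```text
board FL FR BR cross [[ 575.9  251.4   15. ]
 [ 528.8 -239.5   15. ]
 [ 738.9 -258.3   15. ]
 [ 658.5   -4.    15. ]]
len 493.1263524957737 yaw -5.479520913162115
cross side [[6.59440465e+02 4.04853397e-01 1.50000000e+01]]
board ((659.462158203125, -2.508819580078125), (490.2610778808594, 211.81626892089844), 84.33519744873047)
dark ((490.79608154296875, 149.8047637939453), (98.31224822998047, 98.17064666748047), 64.6053695678711)
pad ((478.5663146972656, 12.21084213256836), (99.80695343017578, 100.99424743652344), 2.296015977859497)
[47 50 47]
[132 133 126]
[82 84 86]
[172 175 180]
shut [[ 586.70883136 -305.36723096   21.        ]] col top [[766.9097978  211.91396598 281.        ]]
grip? 142 [584.91081411 372.34277164 299.53060477]
side 99 217 [767.3 219.1 279.7]
side 112 296 [584.2 378.1 302.6]
side 287 207 [ 586.8 -297.9   16.9]
side 122 370 [639.1 365.5  39.7]
```

View pics/z4.png

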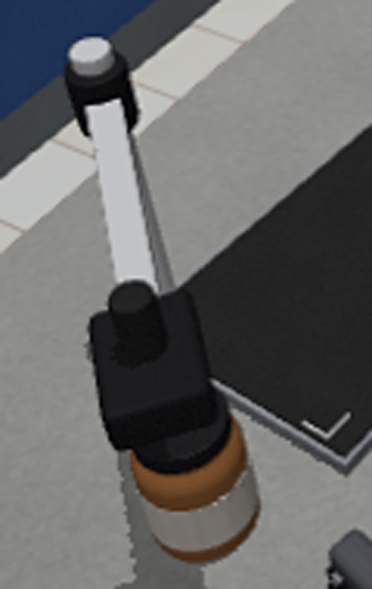

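```bash
cat >> h.py <<'E'
from scipy.spatial.transform import Rotation as Ro
BT=np.radians(-5.6); BC=np.array([659.,-2.]); F=np.array([np.cos(BT),np.sin(BT),0]); L=np.array([-np.sin(BT),np.cos(BT),0]); U=np.array([0,0,1.])
def b2w(bx,by,z=0): return np.array([BC[0],BC[1],0])+F*bx+L*by+U*z
def w2b(X): X=np.asarray(X,float); d=X[...,:2]-BC; return np.stack([d@F[:2],d@L[:2]],-1)
def pose():
    s=r.sense();return s,np.array(s["tool_pos"]),Ro.from_euler("xyz",s["tcp_rot"],degrees=True)
def tgt(p,R):
    s,P,R0=pose()
    sh=R0.inv().apply(np.asarray(p)-P)/10; rv=(R0.inv()*R).as_rotvec(degrees=True)
    print("row shift cm",sh.round(2),"turn",rv.round(1))
def RB(th,sign=1,jaw="v",yaw=0):
    """tool x forward-down by th deg below horizontal in board frame(>90 = pointing back); jaw 'v' in vertical plane, 'h' along board y"""
    t=np.radians(th);y=Ro.from_rotvec([0,0,yaw],degrees=True);f=y.apply(F)
    x=np.cos(t)*f-np.sin(t)*U; n=np.sin(t)*f+np.cos(t)*U; l=y.apply(L)
    z=sign*(n if jaw=="v" else l)
    return Ro.from_matrix(np.c_[x,np.cross(z,x),z])
def st():
    s,P,R=pose();print("t",round(s["time"],2),"tcp",P.round(1),"b",w2b(P).round(1),"ax x",R.as_matrix()[:,0].round(3),"z",R.as_matrix()[:,2].round(3),"q",s["joint_pos"].round(1),"F",s["ft_force"].round(1),"T",s["wrist_torque"].round(2),"gap",round(s["finger_gap"],1))
def snap(n,fn,crop=None,k=1):
    p,d=r.snapshot(n);np.savez("last_%s.npz"%n,p=p,d=d)
    q=p[:,:,::-1]
    if crop: u0,u1,v0,v1=crop;q=q[v0:v1,u0:u1]
    cv2.imwrite("pics/"+fn,cv2.resize(np.ascontiguousarray(q),None,fx=k,fy=k,interpolation=cv2.INTER_CUBIC));return p,d
E
python3 - <<'E'
from h import *
st()
for s in (1,-1):
  for j in "vh":
    print(j,s);tgt(b2w(-280,-20,180),RB(60,s,j))
E
```

```text
t 0.1 tcp [ 140.1 -582.9  230.3] b [-459.7 -628.7] ax x [-0.     0.002 -1.   ] z [ 0.234 -0.972 -0.002] q [-81.4   7.5  85.3   0.   87.3  -4.9] F [0.3 0.1 0. ] T [ 0.02 -0.03  0.05] gap 85.3
v 1
row shift cm [  5.13  36.91 -51.63] turn [-69.2 -26.1  18.5]
h 1
row shift cm [  5.13  36.91 -51.63] turn [-155.9  -41.8   -7.2]
v -1
row shift cm [  5.13  36.91 -51.63] turn [106.2  20.2  28.6]
h -1
row shift cm [  5.13  36.91 -51.63] turn [18.6 -5.1 29.7]
```

Emit:
servo_tool --commands '[[[0,3,20,-25,-35,-13,9],[0,5,37,-52,-69,-26,18],[0,5,37,-52,-69,-26,18],[0,5,37,-52,-69,-26,18],[0,5,37,-52,-69,-26,18],[0,5,37,-52,-69,-26,18],[0,5,37,-52,-69,-26,18],[0,5,37,-52,-69,-26,18]]]'

```text
time: 0.9
tool_pos: [309.8, -244.4, 193.9]
tcp_rot: [6.5, 64.1, -5.7]
ft_force: [1.1, -1.8, -0.2]
finger_gap: 85.4
```

Emit:
servo_tool --commands '[[[0,0,0,0,0,0,0]]]'

```text
time: 1.0
tool_pos: [311.4, -244.4, 195.5]
tcp_rot: [6.2, 63.9, -5.9]
ft_force: [-0.9, 0.4, -0.4]
finger_gap: 85.4
```

```bash
python3 - <<'E'
from h import *
st(); tgt(b2w(-280,-20,180),RB(60,1,"v"))
E
```

```text
t 1.0 tcp [ 311.4 -244.4  195.5] b [-322.3 -275.1] ax x [ 0.437 -0.045 -0.898] z [ 0.877 -0.199  0.437] q [-67.1 -51.1 137.5  22.9  81.1 -56.1] F [-0.9  0.4 -0.4] T [-0.    0.18 -0.  ] gap 85.4
row shift cm [ 3.19 25.71  0.23] turn [-6.5 -3.9  0.4]
```

Emit:
servo_tool --commands '[[[0,0,13,3,-6,-4,0],[0,2,26,6,-6,-4,0],[0,2,26,6,-6,-4,0],[0,2,26,6,-6,-4,0],[0,2,26,6,-6,-4,0],[0,2,26,6,-6,-4,0],[0,2,26,6,-6,-4,0]]]'

```text
time: 1.7
tool_pos: [449.0, -3.0, 217.9]
tcp_rot: [-1.1, 60.9, -7.7]
ft_force: [0.7, -0.0, -0.0]
finger_gap: 85.1
```

```bash
python3 - <<'E'
from h import *
st(); tgt(b2w(-280,-20,180),RB(60,1,"v"))
snap("side","s1.png",(160,560,100,420),2)
snap("top","t1.png")
E
```

```text
t 1.7 tcp [449.   -3.  217.9] b [-208.9  -21.5] ax x [ 0.481 -0.065 -0.874] z [ 0.869 -0.098  0.486] q [ -6.4 -51.1 136.1  -0.7  66.    0.3] F [ 0.7 -0.  -0. ] T [0.01 0.18 0.  ] gap 85.1
row shift cm [-0.14  0.05 -8.06] turn [-0.7 -0.9  1. ]
```

View pics/s1.png

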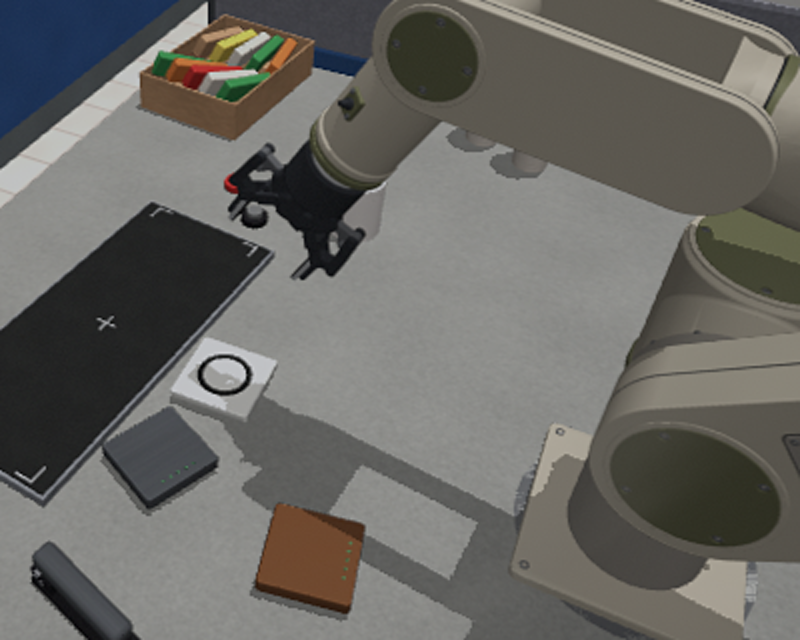

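View pics/t1.png

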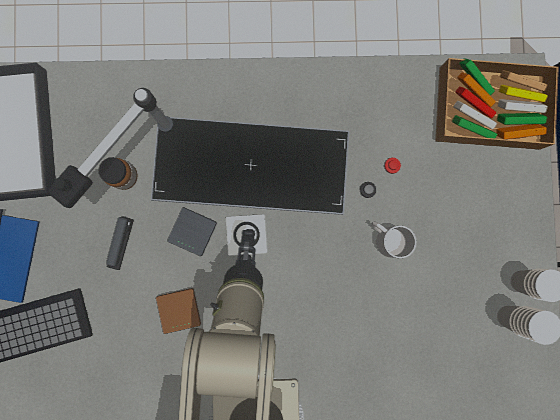

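```bash
cat > kin.py <<'E'
import numpy as np
D=[([140.1,-582.9,230.3],[0,.002,-1],7.5,85.3),([311.4,-244.4,195.5],[.437,-.045,-.898],-51.1,137.5),([449,-3,217.9],[.481,-.065,-.874],-51.1,136.1)]
def fit():
    from scipy.optimize import least_squares
    def f(v):
        a,d1,L2,L3,d=v;o=[]
        for p,x,q2,q3 in D:
            w=np.array(p)-d*np.array(x);s=np.radians(q2+q3);q=np.radians(q2)
            o+=[a+L2*np.sin(q)+L3*np.sin(s)-np.hypot(w[0],w[1]),d1+L2*np.cos(q)+L3*np.cos(s)-w[2]]
        return np.r_[o,0.001*(v-np.array([100,400,400,400,250]))]
    s=least_squares(f,[100,400,400,400,250]);print(s.x.round(1),s.fun.round(2));return s.x
if __name__=="__main__":fit()
E
python3 kin.py
```

```text
[ 26.9 270.1 360.8 526.9 371.8] [ 0.02 -0.06 -0.06  0.35  0.04 -0.29 -0.07 -0.13 -0.04  0.13  0.12]
```

```bash
cat >> kin.py <<'E'
def ik(rr,z,th,v=(26.9,270.1,360.8,526.9,371.8)):
    a,d1,L2,L3,d=v;t=np.radians(th);x=rr-d*np.cos(t)-a;y=z+d*np.sin(t)-d1
    D2=np.hypot(x,y);c=(D2**2-L2**2-L3**2)/(2*L2*L3)
    if abs(c)>1:return None
    q3=np.arccos(c);q2=np.arctan2(x,y)-np.arctan2(L3*np.sin(q3),L2+L3*np.cos(q3))
    q2,q3=np.degrees([q2,q3]);return round(q2),round(q3),round(90+th-q2-q3)
if __name__=="__main__":
    for th in (30,40,50,60,70,80,90,110,130):
        print(th,[ (rr,ik(rr,z,th)) for rr,z in ((400,8),(430,8),(450,8),(480,50),(520,100),(560,130),(600,100),(640,40))])
E
python3 kin.py
```

```text
[ 26.9 270.1 360.8 526.9 371.8] [ 0.02 -0.06 -0.06  0.35  0.04 -0.29 -0.07 -0.13 -0.04  0.13  0.12]
30 [(400, None), (430, None), (450, None), (480, None), (520, (-77, 174, 23)), (560, (-53, 162, 11)), (600, (-31, 155, -4)), (640, (-8, 148, -20))]
40 [(400, None), (430, None), (450, None), (480, (-83, 176, 37)), (520, (-57, 161, 26)), (560, (-45, 152, 23)), (600, (-30, 147, 12)), (640, (-11, 142, -1))]
50 [(400, None), (430, None), (450, (-65, 169, 36)), (480, (-54, 160, 34)), (520, (-45, 150, 34)), (560, (-36, 142, 34)), (600, (-24, 138, 26)), (640, (-9, 134, 15))]
60 [(400, (-68, 166, 52)), (430, (-52, 160, 42)), (450, (-44, 156, 38)), (480, (-39, 149, 40)), (520, (-33, 140, 43)), (560, (-26, 132, 44)), (600, (-17, 128, 38)), (640, (-4, 125, 29))]
70 [(400, (-44, 153, 51)), (430, (-35, 148, 47)), (450, (-30, 145, 45)), (480, (-27, 139, 49)), (520, (-22, 129, 53)), (560, (-17, 122, 55)), (600, (-8, 118, 50)), (640, (3, 114, 43))]
80 [(400, (-29, 143, 56)), (430, (-22, 138, 54)), (450, (-18, 135, 53)), (480, (-16, 128, 58)), (520, (-12, 119, 63)), (560, (-7, 111, 65)), (600, (1, 107, 62)), (640, (11, 103, 56))]
90 [(400, (-16, 132, 63)), (430, (-10, 128, 62)), (450, (-7, 125, 62)), (480, (-5, 118, 67)), (520, (-1, 109, 72)), (560, (4, 101, 76)), (600, (11, 96, 73)), (640, (20, 92, 68))]
110 [(400, (8, 113, 79)), (430, (12, 108, 80)), (450, (15, 105, 80)), (480, (16, 98, 86)), (520, (19, 89, 92)), (560, (24, 79, 97)), (600, (32, 72, 96)), (640, (41, 66, 93))]
130 [(400, (29, 95, 96)), (430, (33, 89, 98)), (450, (36, 85, 99)), (480, (37, 79, 105)), (520, (40, 68, 112)), (560, (45, 57, 118)), (600, (55, 46, 120)), (640, (67, 32, 121))]
```

```bash
python3 - <<'E'
from h import *
st(); tgt(b2w(-265,118,80),RB(90,1,"v"));tgt(b2w(-265,118,10),RB(90,1,"v"))
E
```

```text
t 1.8 tcp [448.9  -0.8 218.1] b [-209.3  -19.3] ax x [ 0.481 -0.061 -0.874] z [ 0.869 -0.092  0.485] q [-6.200e+00 -5.110e+01  1.361e+02 -5.000e-01  6.600e+01  1.000e-01] F [-0.3  0.5  0.7] T [0.   0.21 0.03] gap 85.6
row shift cm [  9.17  13.78 -11.67] turn [-0.6 29.   0.7]
row shift cm [ 15.29  13.84 -15.07] turn [-0.6 29.   0.7]
```

Emit:
servo_tool --commands '[[[255,3,5,-4,0,10,0],[255,6,9,-8,0,20,0],[255,9.2,13.8,-11.7,0,29,0.7],[255,9.2,13.8,-11.7,0,29,0.7],[255,9.2,13.8,-11.7,0,29,0.7],[255,9.2,13.8,-11.7,0,29,0.7],[255,15.3,13.8,-15.1,0,29,0.7],[255,15.3,13.8,-15.1,0,29,0.7]]]'

```text
time: 2.6
tool_pos: [406.8, 135.3, 7.4]
tcp_rot: [101.7, 89.9, 95.1]
ft_force: [-1.0, 0.2, -0.1]
finger_gap: -0.1
```

Emit:
servo_tool --commands '[[[255,0,0,0,0,0,0],[255,0,0,0,0,0,0]]]'

```text
time: 2.8
tool_pos: [408.1, 136.0, 10.5]
tcp_rot: [62.3, 89.8, 55.7]
ft_force: [1.7, 0.3, 0.9]
finger_gap: 0.2
```

```bash
python3 - <<'E'
from h import *
st(); tgt(b2w(-265,118,10),RB(90,1,"v"))
snap("side","s2.png",(160,560,150,420),2)
E
```

```text
t 2.8 tcp [408.1 136.   10.5] b [-263.1  112.9] ax x [ 0.002  0.002 -1.   ] z [ 0.993 -0.115  0.001] q [ 1.150e+01 -5.600e+00  1.231e+02  1.000e-01  6.240e+01  1.800e+01] F [1.7 0.3 0.9] T [ 0.02 -0.1   0.01] gap 0.2
row shift cm [ 0.05  0.51 -0.2 ] turn [-1.   0.1 -0.1]
```

View pics/s2.png

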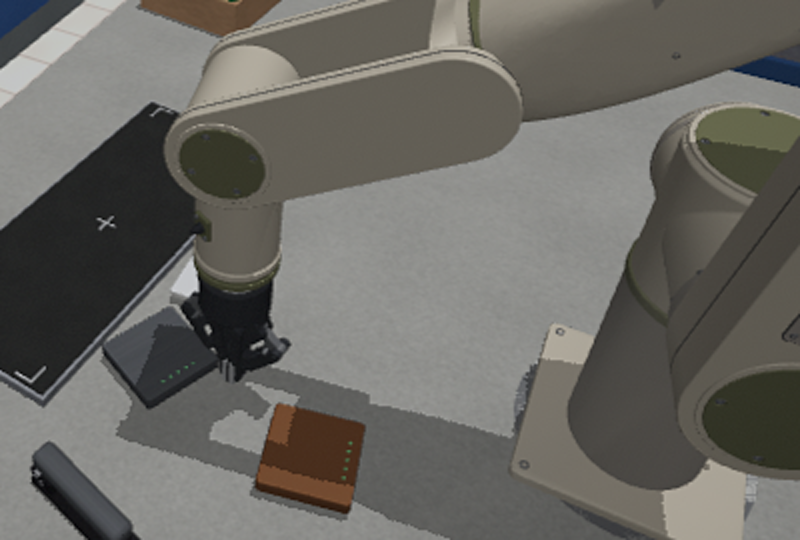

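Emit:
servo_tool --commands '[[[255,0,0.2,0.6,0,0,0],[255,0,0.4,1.2,0,0,0],[255,0,0.5,1.7,0,0,0],[255,0,0.5,2.2,0,0,0],[255,0,0.5,2.7,0,0,0],[255,0,0.5,3.2,0,0,0],[255,0,0.5,3.7,0,0,0],[255,0,0.5,4.0,0,0,0]]]'

```text
time: 3.65
tool_pos: [447.4, 137.1, 8.4]
tcp_rot: [120.7, 89.9, 114.1]
ft_force: [-1.7, -0.1, 0.3]
finger_gap: -0.4
```

Emit:
servo_tool --commands '[[[255,0,0,0.2,0,0,0],[255,0,0,0.4,0,0,0],[255,0,0,0.4,0,0,0]]]'

```text
time: 3.95
tool_pos: [451.4, 136.9, 8.8]
tcp_rot: [100.0, 89.9, 93.5]
ft_force: [-2.0, 0.0, -1.0]
finger_gap: -0.1
```

```bash
python3 - <<'E'
from h import *
st()
p,d=snap("top","t3.png",(130,330,140,300),4)
E
```

```text
t 3.95 tcp [451.4 136.9   8.8] b [-220.1  118. ] ax x [-0.     0.002 -1.   ] z [ 0.994 -0.114 -0.   ] q [1.050e+01 1.300e+00 1.166e+02 1.000e-01 6.210e+01 1.700e+01] F [-2.  0. -1.] T [-0.08  0.25  0.02] gap -0.1
```

View pics/t3.png

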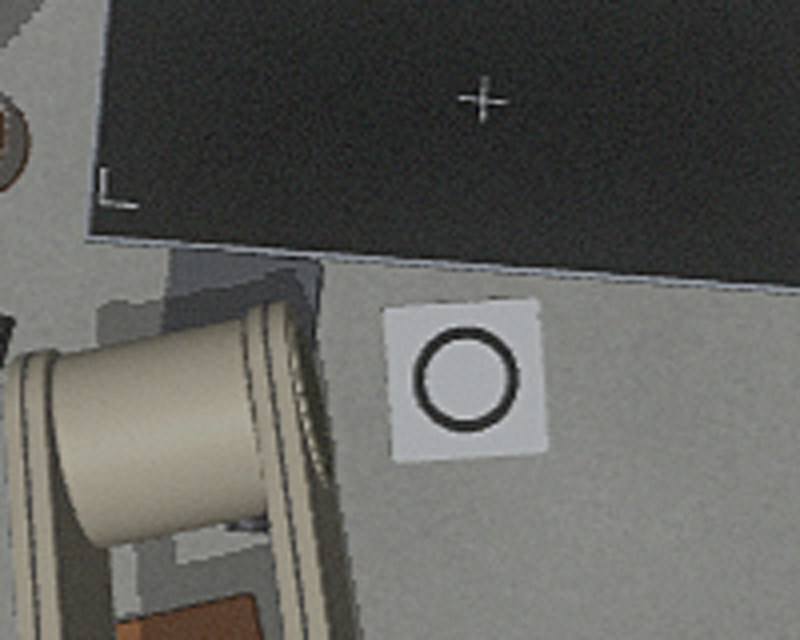

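Emit:
servo_tool --commands '[[[255,0,-0.4,0.2,0,0,0],[255,0,-0.4,0.4,0,0,0],[255,0,-0.4,0.6,0,0,0],[255,0,-0.4,0.7,0,0,0]]]'

```text
time: 4.4
tool_pos: [453.2, 132.3, 7.8]
tcp_rot: [173.8, 89.4, 167.3]
ft_force: [-24.8, 3.0, 17.2]
finger_gap: -0.2
```

```bash
python3 - <<'E'
from h import *
st()
p,d=snap("top","t4.png",(130,330,140,300),4)
X=ray("top",[[172.5,202.5],[210.7,205.5]],26);print(w2b(X))
E
```

```text
t 4.4 tcp [453.2 132.3   7.8] b [-217.9  113.6] ax x [-0.01   0.002 -1.   ] z [ 0.994 -0.113 -0.01 ] q [  9.9   2.  116.    0.3  62.5  16.3] F [-24.8   3.   17.2] T [0.46 3.68 0.05] gap -0.2
[[-113.08284391  189.74053294]
 [-113.59582813   92.25667486]]
```

View pics/t4.png

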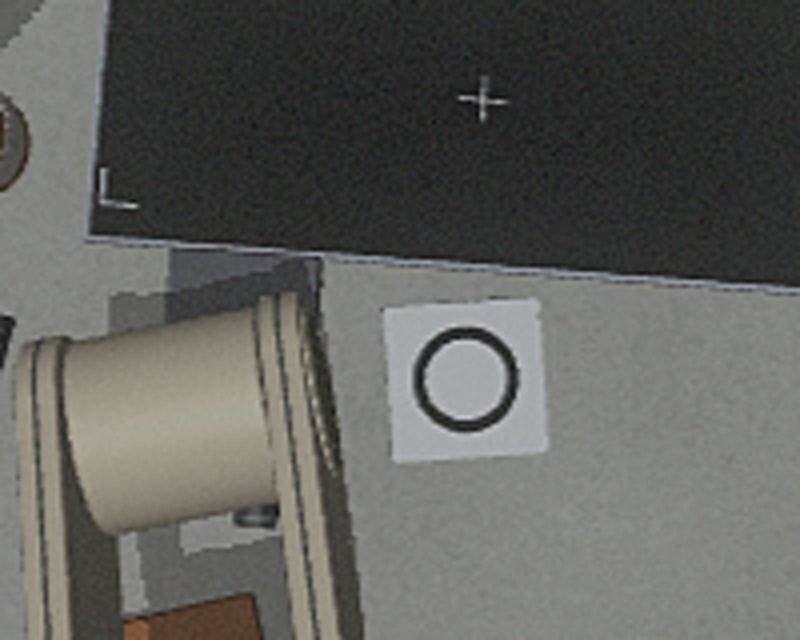

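Emit:
servo_tool --commands '[[[255,-1,0,-2,0,0,0],[255,-6,0,-2,0,0,0],[100,-9,2,-2,0,0,0],[0,-9,2.5,-2,0,0,0],[0,-9,2.5,-2,0,0,0]]]'

```text
time: 4.95
tool_pos: [442.0, 159.7, 100.1]
tcp_rot: [51.4, 89.7, 44.9]
ft_force: [-0.4, 0.1, -0.3]
finger_gap: 42.9
```

```bash
cat >> h.py <<'E'
def low(cbx,by,cz,th,g=85.,back=13.):
    """TCP pos so lower finger inner corner at (cbx,by,cz)"""
    t=np.radians(th);x=np.cos(t)*F-np.sin(t)*U;n=np.sin(t)*F+np.cos(t)*U
    return b2w(cbx,by,cz)+back*x+g/2*n
E
python3 - <<'E'
from h import *
st(); tgt(low(-224,141,60,70),RB(70));tgt(low(-224,141,7,70),RB(70))
E
```

```text
t 4.95 tcp [442.  159.7 100.1] b [-231.7  139.8] ax x [ 0.003  0.003 -1.   ] z [ 0.994 -0.113  0.003] q [ 1.35e+01 -7.20e+00  1.14e+02  1.00e-01  7.29e+01  1.99e+01] F [-0.4  0.1 -0.3] T [0.04 0.09 0.02] gap 42.9
row shift cm [3.79 0.19 5.2 ] turn [ -0.9 -19.8  -0. ]
row shift cm [9.09 0.17 5.18] turn [ -0.9 -19.8  -0. ]
```

Emit:
servo_tool --commands '[[[0,1,0.2,3,0,-8,0],[0,3.8,0.2,5.2,-0.9,-16,0],[0,3.8,0.2,5.2,-0.9,-19.8,0],[0,3.8,0.2,5.2,-0.9,-19.8,0],[0,7,0.2,5.2,-0.9,-19.8,0],[0,8.5,0.2,5.2,-0.9,-19.8,0],[0,8.5,0.2,5.2,-0.9,-19.8,0]]]'

```text
time: 5.65
tool_pos: [490.4, 154.2, 11.0]
tcp_rot: [-0.5, 70.6, -6.1]
ft_force: [-1.1, -0.2, 0.1]
finger_gap: 85.5
```

```bash
python3 - <<'E'
from h import *
st(); tgt(low(-224,141,7,70),RB(70));tgt(low(-206,141,7,70),RB(70))
snap("side","s5.png",(160,360,200,350),4)
E
```

```text
t 5.65 tcp [490.4 154.2  11. ] b [-183.  139.] ax x [ 0.33  -0.035 -0.943] z [ 0.939 -0.092  0.332] q [ 17.1  -7.2 127.1 -11.1  42.7  29.7] F [-1.1 -0.2  0.1] T [0.02 0.13 0.02] gap 85.5
row shift cm [0.27 0.2  0.26] turn [-0.  -0.6  0.2]
row shift cm [0.86 0.2  1.96] turn [-0.  -0.6  0.2]
```

View pics/s5.png

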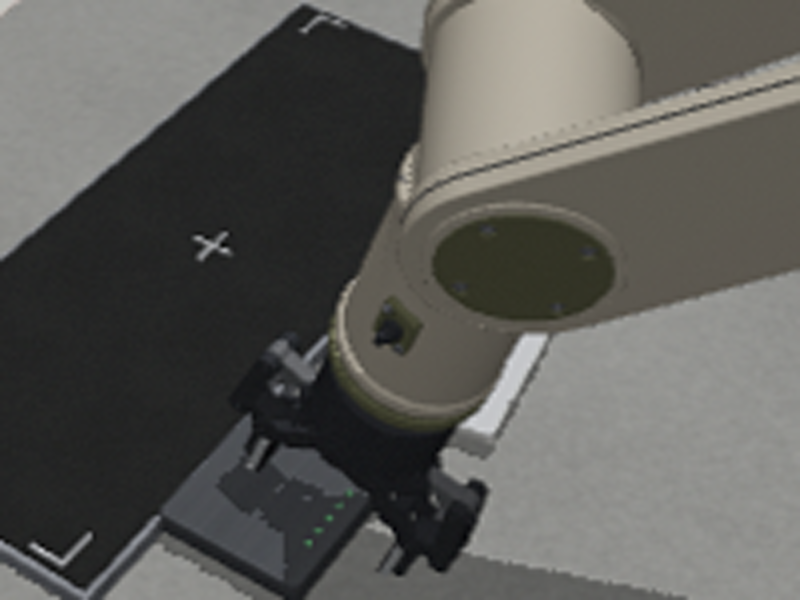

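Emit:
servo_tool --commands '[[[0,0.38,0.2,-0.14,0,0,0],[0,0.6,0.2,0.5,0,0,0],[0,0.8,0.2,1.0,0,0,0],[0,1.03,0.2,1.65,0,0,0],[0,1.03,0.2,1.65,0,0,0],[0,1.03,0.2,1.65,0,0,0]]]'

```text
time: 6.3
tool_pos: [511.9, 155.3, 9.8]
tcp_rot: [-0.1, 70.2, -5.7]
ft_force: [-0.5, 0.2, -0.5]
finger_gap: 85.4
```

```bash
python3 - <<'E'
from h import *
st(); tgt(low(-206,141,7,70),RB(70))
snap("side","s6.png",(160,360,200,350),4)
E
```

```text
t 6.3 tcp [511.9 155.3   9.8] b [-161.7  142.2] ax x [ 0.336 -0.034 -0.941] z [ 0.937 -0.093  0.338] q [ 16.4  -4.  124.4 -11.   41.7  29.1] F [-0.5  0.2 -0.5] T [0.08 0.19 0.02] gap 85.4
row shift cm [ 0.05 -0.12 -0.  ] turn [-0.  -0.2  0. ]
```

View pics/s6.png

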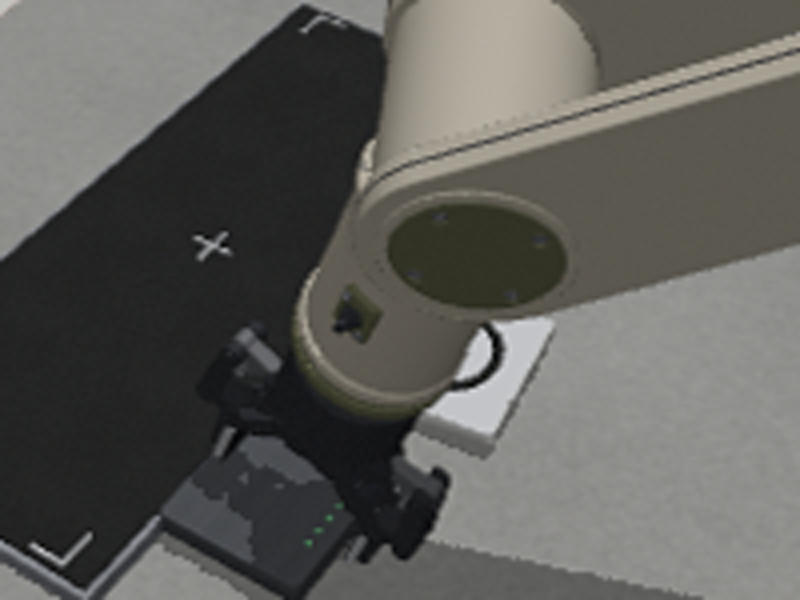

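Emit:
servo_tool --commands '[[[0,0.3,0,-0.1,0,0,0],[0,0.35,0,0.1,0,0,0],[0,0.45,0,0.35,0,0,0],[0,0.5,0,0.5,0,0,0]]]'

```text
time: 6.75
tool_pos: [516.5, 154.7, 5.5]
tcp_rot: [-0.2, 70.4, -5.8]
ft_force: [-9.7, 2.6, 2.6]
finger_gap: 85.3
```

Emit:
servo_tool --commands '[[[0,0,0,0,0,0,0]]]'

```text
time: 6.85
tool_pos: [516.4, 154.7, 5.4]
tcp_rot: [-0.2, 70.4, -5.8]
ft_force: [-6.1, 1.9, 1.1]
finger_gap: 85.3
```

Emit:
servo_tool --commands '[[[0,-0.4,0,0.25,0,0,0],[0,-0.87,0,0.53,0,0,0],[0,-1.3,0,0.8,0,0,0],[0,-1.74,0,1.06,0,0,0],[0,-2.15,0,1.35,0,0,0],[0,-2.58,0,1.68,0,0,0]]]'

```text
time: 7.45
tool_pos: [519.9, 154.1, 33.0]
tcp_rot: [-0.4, 70.8, -6.0]
ft_force: [-19.6, 5.2, 3.6]
finger_gap: 85.4
```

```bash
python3 - <<'E'
from h import *
st()
snap("side","s7.png",(160,360,200,350),4)
E
```

```text
t 7.45 tcp [519.9 154.1  33. ] b [-153.6  141.8] ax x [ 0.326 -0.034 -0.945] z [ 0.94  -0.093  0.328] q [ 15.8  -5.1 122.3  -9.9  45.3  27.3] F [-19.6   5.2   3.6] T [0.91 3.12 0.06] gap 85.4
```

View pics/s7.png

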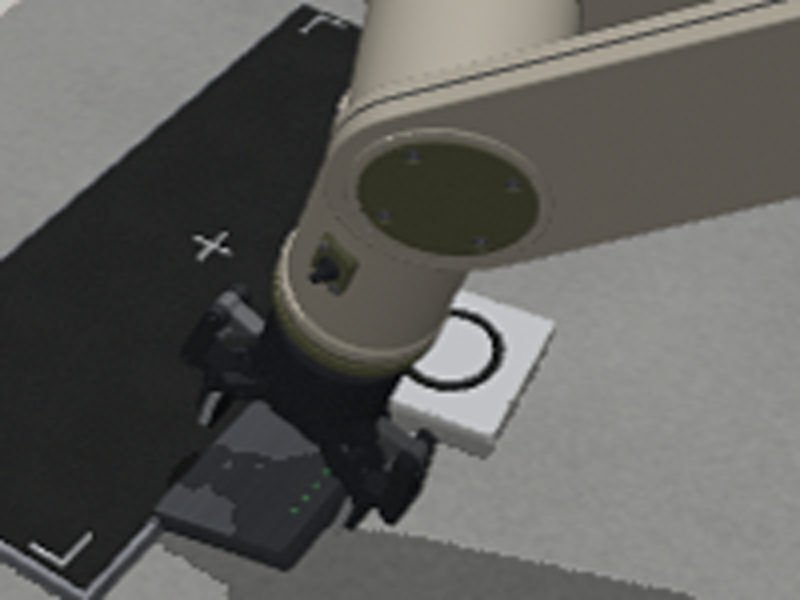

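```bash
cat >> h.py <<'E'
def prof(n,d,by0,by1,bx0=-260,bx1=0,st=8,zmax=140):
    W=cloud(n,d).reshape(-1,3);b=w2b(W)
    ok=(b[:,1]>by0)&(b[:,1]<by1)&(W[:,2]<zmax)
    o=[]
    for x in range(bx0,bx1,st):
        m=ok&(b[:,0]>=x)&(b[:,0]<x+st)
        if m.sum()>3:o.append((x,round(float(np.median(W[m,2])))))
    print(o)
E
python3 - <<'E'
from h import *
z=np.load("last_side.npz")
for a in ((150,165),(165,185)): prof("side",z["d"],*a)
E
```

```text
[(-260, 0), (-252, 96), (-244, 78), (-236, 1), (-228, 77), (-220, 88), (-212, 97), (-204, 46), (-196, 51), (-188, 50), (-180, 49), (-172, 108), (-164, 120), (-156, 115), (-148, 38), (-140, 36), (-132, 91), (-124, 87), (-116, 115), (-108, 28), (-100, 15), (-92, 15), (-84, 14), (-76, 14), (-68, 15), (-60, 15), (-52, 15), (-44, 14), (-36, 14), (-28, 15), (-20, 14), (-12, 14), (-4, 15)]
[(-260, 0), (-252, 0), (-244, 1), (-236, 0), (-228, 0), (-220, 0), (-212, 0), (-204, 41), (-196, 49), (-188, 2), (-180, 44), (-172, 43), (-164, 41), (-156, 37), (-148, 37), (-140, 34), (-132, 31), (-124, 29), (-116, 27), (-100, 15), (-92, 15), (-84, 15), (-76, 15), (-68, 15), (-60, 14), (-52, 14), (-44, 14), (-36, 15), (-28, 15), (-20, 15), (-12, 14), (-4, 15)]
```

Emit:
servo_tool --commands '[[[0,-0.33,0,0.28,0,0,0],[0,-0.65,0,0.56,0,0,0],[0,-0.96,0,0.88,0,0,0],[0,-1.26,0,1.2,0,0,0],[0,-1.56,0,1.57,0,0,0],[0,-1.85,0,1.95,0,0,0],[0,-2.1,0,2.35,0,0,0],[0,-2.41,0,2.74,0,0,0]]]'

```text
time: 8.3
tool_pos: [536.6, 152.4, 65.0]
tcp_rot: [-0.5, 71.0, -6.2]
ft_force: [-30.1, 2.7, 17.7]
finger_gap: 84.9
```

```bash
python3 - <<'E'
from h import *
st()
p,d=snap("side","s8.png",(160,360,200,350),4)
for a in ((90,105),(150,165),(165,185)): prof("side",d,*a)
E
```

```text
t 8.3 tcp [536.6 152.4  65. ] b [-136.8  141.7] ax x [ 0.324 -0.035 -0.945] z [ 0.941 -0.092  0.326] q [ 15.   -5.7 119.   -8.9  49.2  25.4] F [-30.1   2.7  17.7] T [ 0.38  4.89 -0.04] gap 84.9
[(-260, 0), (-252, 0), (-244, 0), (-236, -1), (-228, 0), (-220, 0), (-212, 0), (-204, 0), (-196, 0), (-188, 0), (-180, 0), (-172, 0), (-132, 49), (-124, 41), (-116, 31), (-108, 27), (-100, 15), (-92, 15), (-84, 15), (-76, 15), (-68, 15), (-60, 15), (-52, 14), (-44, 14), (-36, 16), (-28, 15), (-20, 16), (-12, 15), (-4, 15)]
[(-260, -1), (-252, 1), (-244, 0), (-236, 3), (-228, 107), (-220, 0), (-212, 1), (-204, 107), (-196, 87), (-188, 70), (-180, 78), (-172, 1), (-164, 1), (-156, 1), (-148, 0), (-140, 53), (-132, 48), (-124, 41), (-116, 125), (-108, 109), (-100, 17), (-92, 15), (-84, 16), (-76, 14), (-68, 14), (-60, 15), (-52, 15), (-44, 14), (-36, 15), (-28, 16), (-20, 15), (-12, 14), (-4, 15)]
[(-260, 0), (-252, 0), (-244, 0), (-236, 0), (-228, 0), (-220, 0), (-212, 1), (-204, 0), (-196, 0), (-188, 65), (-180, 80), (-172, 2), (-164, 1), (-156, 1), (-148, 1), (-140, 1), (-132, 1), (-124, 36), (-116, 30), (-108, 27), (-100, 15), (-92, 15), (-84, 14), (-76, 15), (-68, 14), (-60, 14), (-52, 15), (-44, 15), (-36, 15), (-28, 15), (-20, 14), (-12, 15), (-4, 14)]
```

View pics/s8.png

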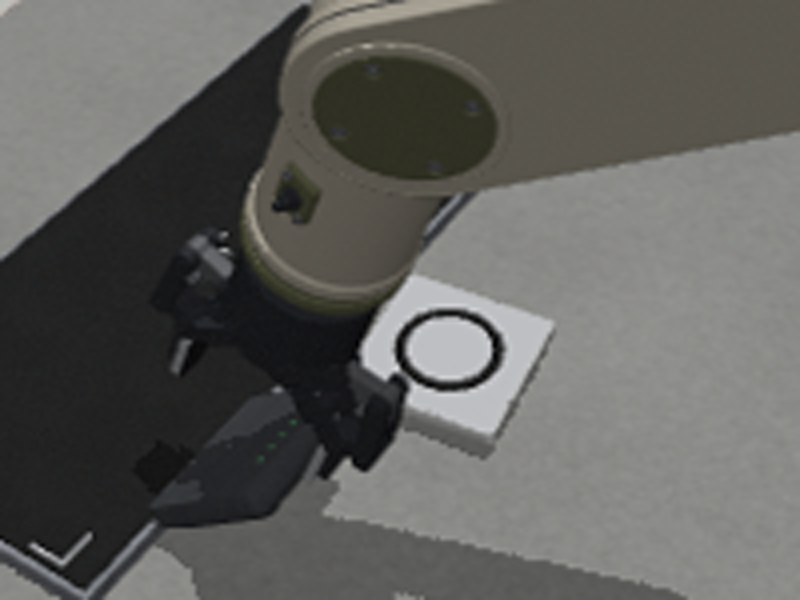

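Emit:
servo_tool --commands '[[[0,-0.15,0,-0.05,0,0,0],[0,-0.35,0,0.4,0,0,0],[0,-0.6,0,0.84,0,0,0],[0,-0.8,0,1.25,0,0,0],[0,-1.0,0,1.7,0,0,0],[0,-1.15,0,2.15,0,0,0],[0,-1.3,0,2.65,0,0,0]]]'

```text
time: 9.05
tool_pos: [563.4, 150.3, 89.9]
tcp_rot: [-0.1, 70.2, -5.7]
ft_force: [0.1, 0.5, -0.4]
finger_gap: 85.8
```

```bash
python3 - <<'E'
from h import *
st()
p,d=snap("side","s9.png",(160,360,200,350),4)
for a in ((90,105),(165,185)): prof("side",d,*a)
E
```

```text
t 9.05 tcp [563.4 150.3  89.9] b [-110.   142.2] ax x [ 0.336 -0.034 -0.941] z [ 0.937 -0.092  0.338] q [ 14.   -4.5 115.2  -8.4  51.   23.9] F [ 0.1  0.5 -0.4] T [ 0.05  0.25 -0.  ] gap 85.8
[(-260, 0), (-252, 0), (-244, -1), (-236, 0), (-228, 0), (-220, 0), (-212, -1), (-204, -1), (-196, 0), (-188, -1), (-180, 1), (-172, -1), (-164, 0), (-156, 0), (-148, 0), (-140, -1), (-132, -1), (-124, 0), (-84, 16), (-76, 15), (-68, 15), (-60, 14), (-52, 15), (-44, 15), (-36, 15), (-28, 15), (-20, 14), (-12, 15), (-4, 15)]
[(-260, 0), (-252, 0), (-244, 0), (-236, 0), (-228, 0), (-220, 0), (-212, 0), (-204, 0), (-196, 0), (-188, 0), (-180, 0), (-172, 1), (-164, 0), (-156, 92), (-148, 67), (-140, 3), (-132, 1), (-124, -1), (-116, -1), (-100, 17), (-92, 14), (-84, 15), (-76, 15), (-68, 16), (-60, 15), (-52, 15), (-44, 15), (-36, 15), (-28, 14), (-20, 15), (-12, 15), (-4, 15)]
```

View pics/s9.png

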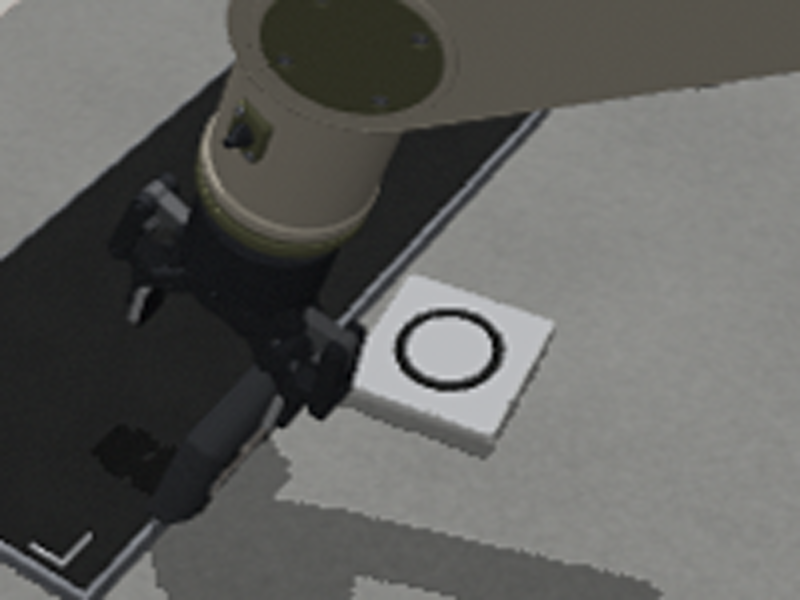

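Emit:
servo_tool --commands '[[[0,1,0,0,0,0,0],[0,1.6,0,0,0,0,0],[0,1.6,0,0,0,0,0],[60,1.5,0,-1.0,0,0,0],[60,1.5,0,-1.0,0,0,0],[120,1.3,0,-2.0,0,0,0],[120,1.3,0,-2.0,0,0,0]]]' --force 50

```text
time: 9.8
tool_pos: [547.2, 151.9, 70.2]
tcp_rot: [-0.1, 70.3, -5.8]
ft_force: [-1.3, -0.1, -0.6]
finger_gap: 45.1
```

```bash
python3 - <<'E'
from h import *
st()
p,d=snap("side","s10.png",(160,360,200,350),4)
E
```

```text
t 9.8 tcp [547.2 151.9  70.2] b [-126.3  142.3] ax x [ 0.335 -0.034 -0.942] z [ 0.937 -0.092  0.337] q [ 14.7  -5.2 118.1  -9.   48.9  25.1] F [-1.3 -0.1 -0.6] T [-0.    0.3  -0.01] gap 45.1
```

View pics/s10.png

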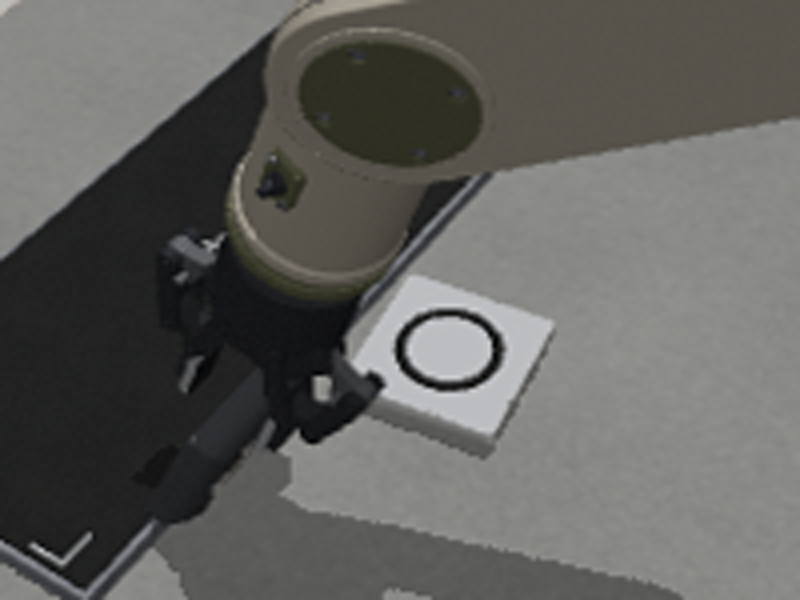

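Switch held between the fingers; now close.

Emit:
servo_tool --commands '[[[150,0,0,-0.5,0,0,0],[180,0,0,-0.8,0,0,0],[255,0,0,-0.9,0,0,0],[255,0,0,-0.9,0,0,0]]]' --force 60

```text
time: 10.25
tool_pos: [540.6, 152.8, 68.3]
tcp_rot: [-0.0, 70.2, -5.7]
ft_force: [-1.9, 1.1, 4.3]
finger_gap: 23.3
```

```bash
python3 - <<'E'
from h import *
st()
p,d=snap("side","s11.png",(160,360,200,350),4)
E
```

```text
t 10.25 tcp [540.6 152.8  68.3] b [-132.9  142.5] ax x [ 0.337 -0.033 -0.941] z [ 0.936 -0.092  0.339] q [ 15.   -6.  119.1  -9.2  48.6  25.6] F [-1.9  1.1  4.3] T [0.07 0.15 0.03] gap 23.3
```

View pics/s11.png

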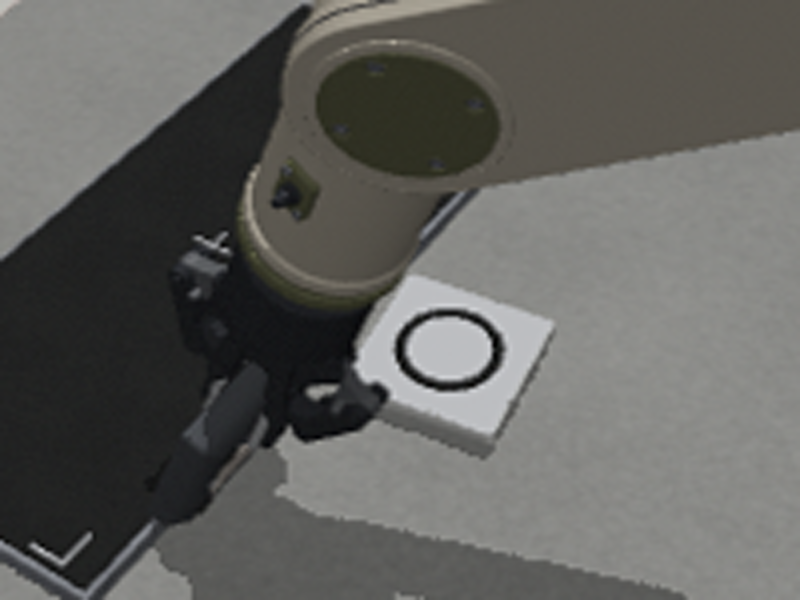

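Emit:
servo_tool --commands '[[[255,-1,0,0.3,0,0,0],[255,-2,0,0.7,0,0,0],[255,-3,0,1.1,0,0,0],[255,-4,0,1.4,0,0,0],[255,-4,0,1.4,0,0,0]]]'

```text
time: 10.8
tool_pos: [541.4, 153.0, 112.8]
tcp_rot: [0.1, 70.0, -5.5]
ft_force: [-0.0, 0.5, -3.9]
finger_gap: 23.4
```

```bash
python3 - <<'E'
from h import *
st()
p,d=snap("side","s12.png",(160,360,180,330),4)
for th,c in ((85,(-80,120,115)),(100,(-50,105,110)),(120,(-22,100,100)),(120,(-22,100,85))):
  tgt(b2w(*c),RB(th))
E
```

```text
t 10.8 tcp [541.4 153.  112.8] b [-132.2  142.8] ax x [ 0.34  -0.033 -0.94 ] z [ 0.935 -0.093  0.341] q [ 15.   -9.8 117.4  -8.5  53.9  24.6] F [-0.   0.5 -3.9] T [ 0.05  0.39 -0.02] gap 23.4
row shift cm [ 1.48 -2.26  5.08] turn [-0.  14.9 -0. ]
row shift cm [ 2.97 -3.76  7.73] turn [-0.  29.9 -0. ]
row shift cm [ 4.86 -4.25 10.02] turn [-0.  49.9 -0. ]
row shift cm [ 6.28 -4.25  9.51] turn [-0.  49.9 -0. ]
```

View pics/s12.png

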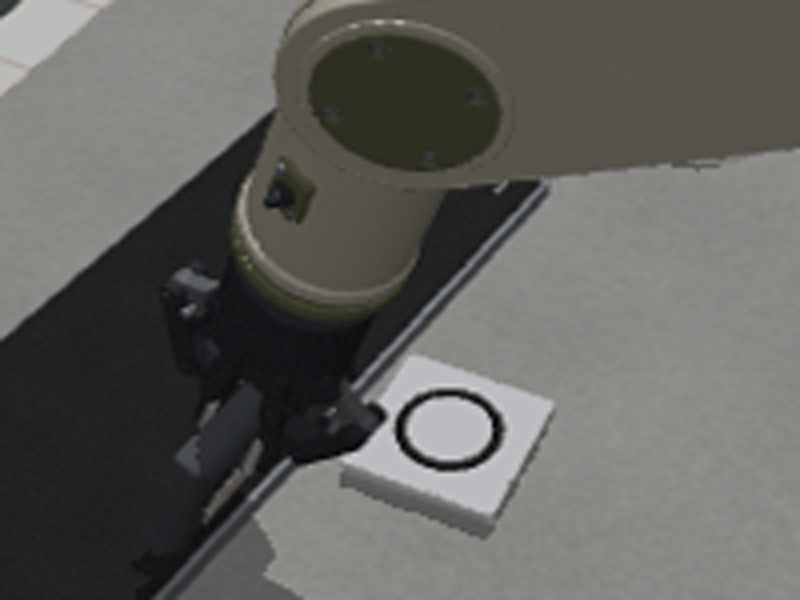

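Emit:
servo_tool --commands '[[[255,0.5,-1,2.5,0,7.5,0],[255,1.5,-2.3,5.1,0,15,0],[255,2,-3,6.5,0,22,0],[255,3,-3.8,7.7,0,30,0],[255,3.6,-4,8.5,0,37,0],[255,4.2,-4.2,9.3,0,44,0],[255,4.9,-4.25,10,0,50,0],[255,4.9,-4.25,10,0,50,0]]]'

```text
time: 11.65
tool_pos: [643.7, 98.0, 84.9]
tcp_rot: [-179.6, 58.7, 174.6]
ft_force: [-1.7, 0.8, -7.9]
finger_gap: 23.4
```

```bash
python3 - <<'E'
from h import *
st()
tgt(b2w(-22,100,85),RB(120))
p,d=snap("side","s13.png",(140,340,180,330),4)
E
```

```text
t 11.65 tcp [643.7  98.   84.9] b [-24.9  98. ] ax x [-0.517  0.049 -0.855] z [ 0.85  -0.087 -0.519] q [  2.   53.3  45.1   4.2 112.6   8.3] F [-1.7  0.8 -7.9] T [-0.07 -0.61  0.01] gap 23.4
row shift cm [-0.16  0.2   0.24] turn [-0.2 -1.3  0.1]
```

View pics/s13.png

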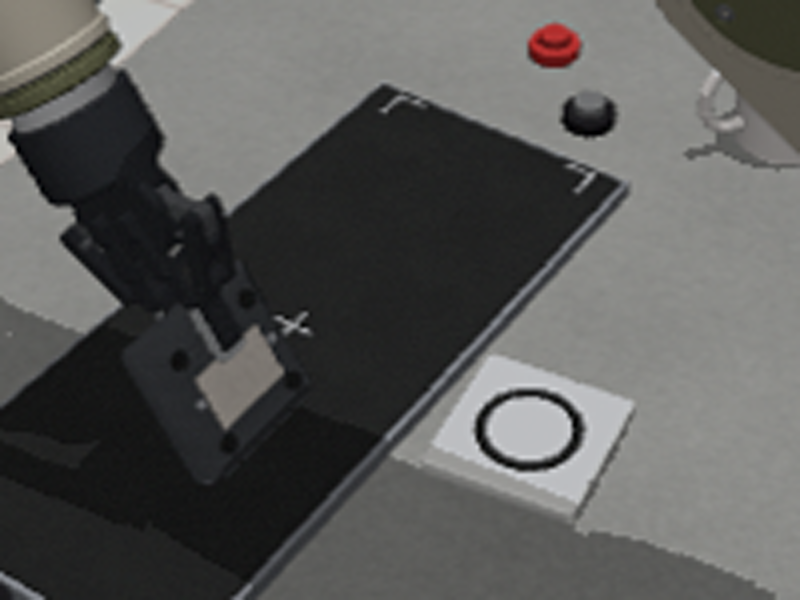

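```bash
python3 - <<'E'
from h import *
st()
z=np.load("last_side.npz");prof("side",z["d"],55,75,-120,60,6)
prof("side",z["d"],120,140,-120,60,6)
E
```

```text
t 11.7 tcp [644.   98.6  88.3] b [-24.8  98.6] ax x [-0.511  0.049 -0.858] z [ 0.854 -0.087 -0.513] q [  2.   52.8  45.5   4.2 112.4   8.3] F [-0.4  0.1 -4.7] T [-0.05 -0.57 -0.  ] gap 22.8
[(-120, -1), (-114, 1), (-108, 12), (-102, 14), (-96, 15), (-90, 14), (-84, 14), (-78, 15), (-72, 15), (-66, 15), (-60, 43), (-54, 61), (-48, 69), (-42, 83), (-36, 92), (-30, 105), (-24, 113), (-18, 115)]
[(-120, 0), (-114, 1), (-108, 12), (-102, 15), (-96, 15), (-90, 15), (-84, 14), (-78, 15), (-72, 17), (-66, 16), (-60, 48), (-54, 60), (-48, 71), (-42, 81), (-36, 93), (-30, 104), (-24, 111), (-18, 115), (-12, 115), (-6, 16), (0, 15), (6, 15), (12, 14), (18, 15), (24, 14), (30, 15), (36, 15), (42, 14), (48, 15), (54, 14)]
```

Emit:
servo_tool --commands '[[[255,0.1,0,0.4,0,3,0],[255,0.15,0,0.8,0,6,0],[255,0.2,0,1.3,0,10,0],[255,0.25,0,1.9,0,14,0],[255,0.25,0,1.9,0,14,0]]]'

```text
time: 12.2
tool_pos: [660.5, 98.1, 83.6]
tcp_rot: [-179.9, 45.6, 174.4]
ft_force: [-0.1, 0.5, -6.0]
finger_gap: 22.9
```

```bash
python3 - <<'E'
from h import *
st()
p,d=snap("side","s14.png",(140,340,180,330),4)
prof("side",d,55,75,-120,60,6)
E
```

```text
t 12.2 tcp [660.5  98.1  83.6] b [-8.3 99.8] ax x [-0.696  0.068 -0.715] z [ 0.711 -0.071 -0.699] q [  1.4  78.2  10.5   6.9 135.3  10. ] F [-0.1  0.5 -6. ] T [-0.09 -0.83  0.  ] gap 22.9
[(-120, 0), (-114, 0), (-108, 12), (-102, 16), (-96, 15), (-90, 15), (-84, 15), (-78, 15), (-72, 14), (-66, 15), (-60, 16), (-54, 49), (-48, 53), (-42, 61), (-36, 71), (-30, 79), (-24, 85), (-18, 92), (-12, 98), (-6, 105), (0, 109), (6, 111), (12, 112)]
```

View pics/s14.png

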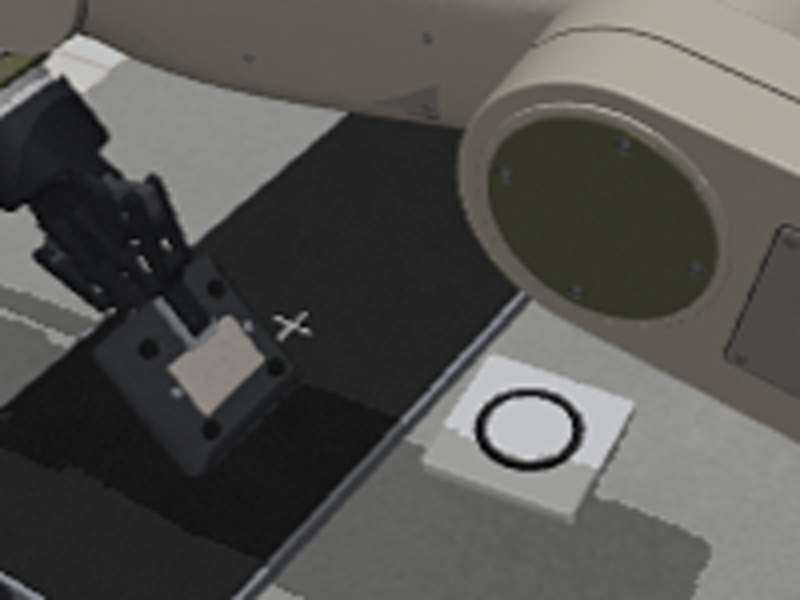

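Emit:
servo_tool --commands '[[[255,0.4,0,-0.1,0,0,0],[255,0.8,0,-0.1,0,0,0],[255,1.2,0,-0.1,0,0,0],[255,1.3,0,-0.1,0,0,0],[255,1.3,0,-0.1,0,0,0]]]'

```text
time: 12.75
tool_pos: [651.9, 99.3, 80.2]
tcp_rot: [-180.0, 46.0, 174.4]
ft_force: [0.8, -0.9, -2.8]
finger_gap: 22.8
```

```bash
python3 - <<'E'
from h import *
st()
p,d=snap("side","s15.png",(140,340,180,330),4)
prof("side",d,55,75,-120,60,6)
E
```

```text
t 12.75 tcp [651.9  99.3  80.2] b [-17.  100.1] ax x [-0.691  0.068 -0.72 ] z [ 0.716 -0.071 -0.694] q [  1.5  73.8  18.    6.6 131.8   9.5] F [ 0.8 -0.9 -2.8] T [-0.12 -0.77 -0.03] gap 22.8
[(-120, 0), (-114, 1), (-108, 12), (-102, 15), (-96, 15), (-90, 15), (-84, 15), (-78, 15), (-72, 15), (-66, 15), (-60, 44), (-54, 35), (-48, 63), (-42, 73), (-36, 77), (-30, 83), (-24, 90), (-18, 99), (-12, 105), (-6, 107), (0, 109), (6, 107)]
```

Emit:
servo_tool --commands '[[[255,0.25,0,0.2,0,0,0],[255,0.45,0,0.4,0,0,0],[255,0.65,0,0.6,0,0,0],[255,0.65,0,0.6,0,0,0]]]'

```text
time: 13.2
tool_pos: [650.6, 98.9, 67.4]
tcp_rot: [-179.9, 45.7, 174.4]
ft_force: [-0.2, 0.4, -4.3]
finger_gap: 22.9
```

Emit:
servo_tool --commands '[[[255,0.2,0,0.2,0,0,0],[255,0.35,0,0.35,0,0,0],[255,0.35,0,0.35,0,0,0]]]'

```text
time: 13.5
tool_pos: [651.2, 98.9, 65.8]
tcp_rot: [-180.0, 45.8, 174.4]
ft_force: [-0.5, -0.5, 5.8]
finger_gap: 23.0
```

```bash
python3 - <<'E'
from h import *
st()
p,d=snap("side","s16.png",(140,340,180,330),4)
prof("side",d,55,75,-120,60,6)
E
```

```text
t 13.5 tcp [651.2  98.9  65.8] b [-17.6  99.7] ax x [-0.694  0.068 -0.716] z [ 0.713 -0.07  -0.698] q [  1.4  74.8  17.9   6.5 131.1   9.4] F [-0.5 -0.5  5.8] T [ 0.03  0.89 -0.01] gap 23.0
[(-120, 0), (-114, 1), (-108, 12), (-102, 15), (-96, 15), (-90, 15), (-84, 14), (-78, 15), (-72, 15), (-66, 15), (-60, 33), (-54, 47), (-48, 52), (-42, 59), (-36, 65), (-30, 71), (-24, 78), (-18, 85), (-12, 92), (-6, 94), (0, 94), (6, 92)]
```

View pics/s16.png

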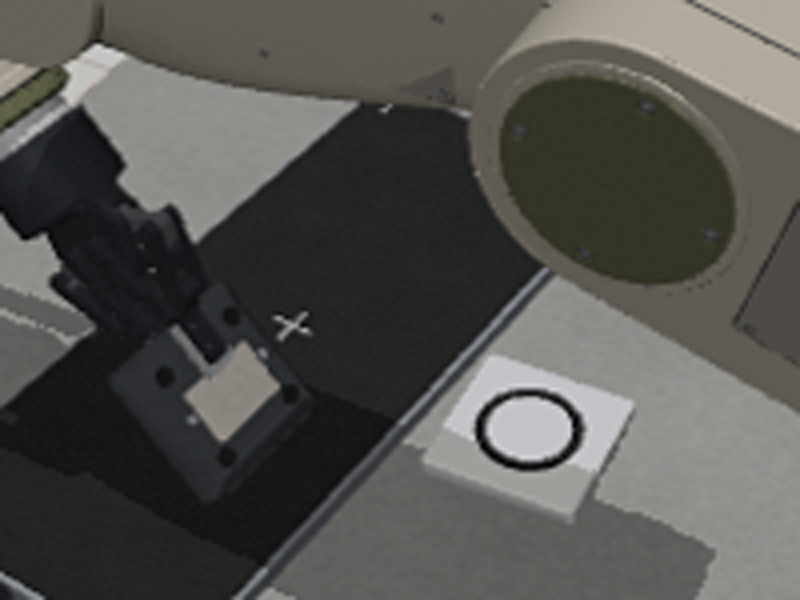

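Emit:
servo_tool --commands '[[[100,0,0,0,0,0,0],[60,0,0,0,0,0,0],[0,0,0,0,0,0,0],[0,0,0,0,0,0,0],[0,0,0,0,0,0,0]]]'

```text
time: 14.05
tool_pos: [650.9, 98.9, 63.3]
tcp_rot: [-180.0, 45.7, 174.4]
ft_force: [0.2, -0.5, -1.3]
finger_gap: 85.6
```

```bash
python3 - <<'E'
from h import *
st()
p,d=snap("side","s17.png",(140,340,180,330),4)
prof("side",d,55,75,-120,60,6)
tgt(b2w(16,100,56),RB(112))
E
```

```text
t 14.05 tcp [650.9  98.9  63.3] b [-17.9  99.7] ax x [-0.695  0.068 -0.716] z [ 0.713 -0.071 -0.698] q [  1.4  74.9  18.    6.5 130.9   9.4] F [ 0.2 -0.5 -1.3] T [-0.08 -0.43  0.02] gap 85.6
[(-120, 0), (-114, 1), (-108, 12), (-102, 14), (-96, 15), (-90, 15), (-84, 15), (-78, 15), (-72, 16), (-66, 15), (-60, 16), (-54, 33), (-48, 45), (-42, 47), (-36, 48), (-30, 52), (-24, 55), (-18, 57), (-12, 60)]
row shift cm [-1.83  0.03  2.94] turn [ -0.1 -22.3   0. ]
```

View pics/s17.png

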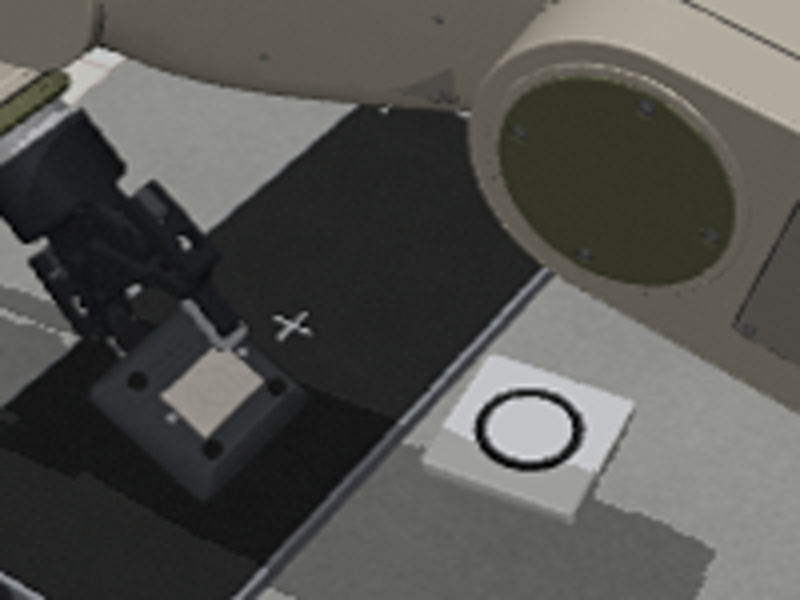

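Emit:
servo_tool --commands '[[[0,-0.6,0,0.9,0,-6,0],[0,-1.2,0,1.8,0,-12,0],[0,-1.8,0,3.0,0,-18,0],[0,-1.8,0,3.4,0,-22,0],[0,-1.8,0,3.4,0,-22,0]]]'

```text
time: 14.6
tool_pos: [686.9, 95.7, 54.2]
tcp_rot: [-179.9, 67.8, 174.5]
ft_force: [-0.7, -0.4, 0.6]
finger_gap: 85.2
```

```bash
python3 - <<'E'
from h import *
st()
p,d=snap("side","s18.png",(140,340,180,330),4)
prof("side",d,55,75,-120,60,6)
tgt(b2w(16,100,56),RB(112))
E
```

```text
t 14.6 tcp [686.9  95.7  54.2] b [ 18.2 100. ] ax x [-0.376  0.036 -0.926] z [ 0.922 -0.091 -0.377] q [  2.2  52.1  47.6   3.  102.4   7.8] F [-0.7 -0.4  0.6] T [-0.04 -0.19  0.01] gap 85.2
[(-120, 0), (-114, 2), (-108, 12), (-102, 15), (-96, 15), (-90, 14), (-84, 15), (-78, 15), (-72, 15), (-66, 15), (-60, 15), (-54, 26), (-48, 35), (-42, 39), (-36, 40), (-30, 40), (-24, 38), (-18, 38), (-12, 38), (-6, 39), (0, 39), (6, 38), (54, 16)]
row shift cm [-0.09  0.02 -0.28] turn [-0.  -0.3  0. ]
```

View pics/s18.png

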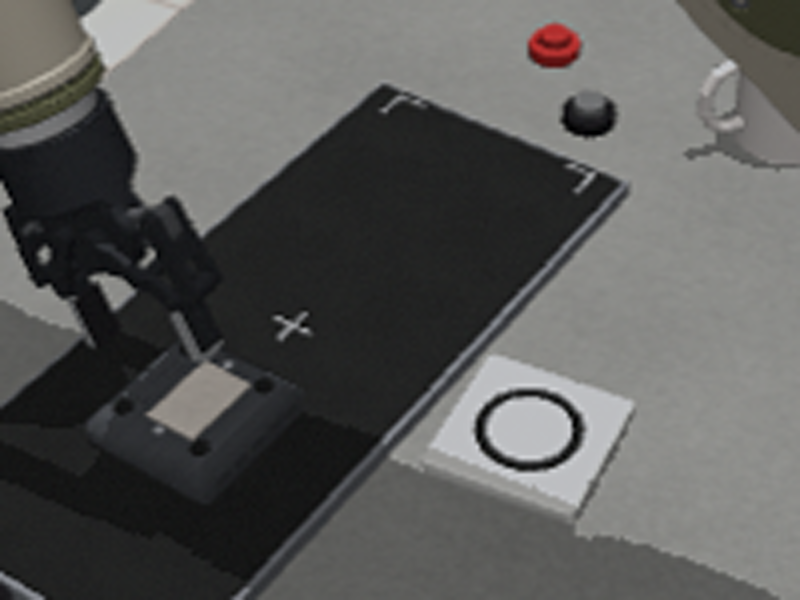

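Emit:
servo_tool --commands '[[[0,-4,0,-1.6,0,0,0],[0,-8,0,-3.2,0,-5,0],[0,-12,0,-4.5,0,-10,0],[0,-12,3,-9,0,-16,0],[0,-12,3,-9,0,-22,0],[255,-12,6,-12,0,-22,0],[255,-12,8,-16,0,-22,0],[255,-12,8,-16,0,-22,0]]]'

```text
time: 15.45
tool_pos: [591.5, 188.6, 227.7]
tcp_rot: [163.9, 89.7, 158.4]
ft_force: [0.6, -0.7, 0.2]
finger_gap: 44.1
```

```bash
python3 - <<'E'
from h import *
st()
p,d=snap("top","t20.png",(130,330,110,260),4)
tgt(b2w(-265,2,80),RB(90));tgt(b2w(-265,2,8),RB(90))
E
```

```text
t 15.45 tcp [591.5 188.6 227.7] b [-85.8 183.1] ax x [-0.004  0.002 -1.   ] z [ 0.995 -0.095 -0.004] q [12.9 11.  81.8  0.2 87.5 18.3] F [ 0.6 -0.7  0.2] T [-0.01 -0.1  -0.01] gap 44.1
row shift cm [ 14.74 -17.94 -18.08] turn [ 0.1 -0.2 -0. ]
row shift cm [ 21.94 -17.94 -18.05] turn [ 0.1 -0.2 -0. ]
```

View pics/t20.png

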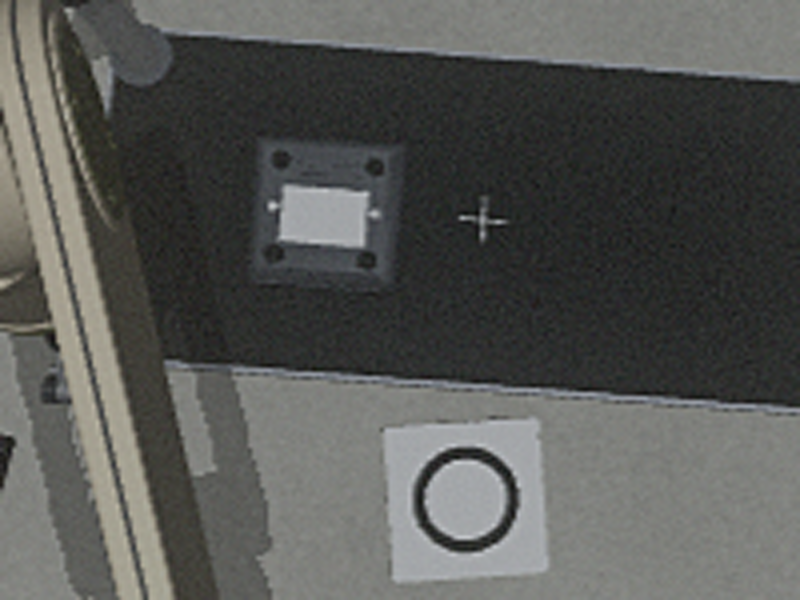

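Emit:
servo_tool --commands '[[[255,0,-4,-4,0,0,0],[255,0,-9,-9,0,0,0],[255,3,-14,-14,0,0,0],[255,7,-18,-18,0,0,0],[255,12,-18,-18,0,0,0],[255,16,-18,-18,0,0,0],[255,20,-18,-18,0,0,0],[255,21.5,-18,-18,0,0,0]]]'

```text
time: 16.3
tool_pos: [395.2, 22.3, 8.5]
tcp_rot: [-172.6, 89.6, -178.4]
ft_force: [0.9, -0.5, 0.1]
finger_gap: 0.2
```

Emit:
servo_tool --commands '[[[255,0,0,0,0,0,0]]]'

```text
time: 16.4
tool_pos: [390.3, 22.9, 4.9]
tcp_rot: [-176.3, 89.0, 177.9]
ft_force: [-0.1, -0.0, 0.1]
finger_gap: -0.2
```

```bash
python3 - <<'E'
from h import *
st()
tgt(b2w(-225,2,8),RB(90))
E
```

```text
t 16.4 tcp [390.3  22.9   4.9] b [-269.9   -1.4] ax x [-0.017  0.001 -1.   ] z [ 0.995 -0.1   -0.017] q [ -4.1 -10.6 128.2  -0.   63.4   1.6] F [-0.1 -0.   0.1] T [ 0.01  0.01 -0.02] gap -0.2
row shift cm [-0.38  0.36  4.48] turn [-0.2 -1.   0.1]
```

Emit:
servo_tool --commands '[[[255,-0.3,0.6,0.8,0,-1,0],[255,-0.3,0.6,1.6,0,-1,0],[255,-0.3,0.6,2.2,0,-1,0],[255,-0.3,0.6,2.8,0,-1,0],[255,-0.3,0.6,3.4,0,-1,0],[255,-0.3,0.6,4.0,0,-1,0],[255,-0.3,0.6,4.4,0,-1,0],[255,-0.3,0.6,4.6,0,-1,0]]]'

```text
time: 17.2
tool_pos: [440.8, 25.7, 14.8]
tcp_rot: [-1.2, 89.6, -6.8]
ft_force: [-31.1, 4.6, 39.7]
finger_gap: 0.2
```

```bash
python3 - <<'E'
from h import *
st()
p,d=snap("top","t21.png",(180,330,140,260),5)
E
```

```text
t 17.2 tcp [440.8  25.7  14.8] b [-219.9    6.3] ax x [ 0.007 -0.001 -1.   ] z [ 0.995 -0.098  0.008] q [ -3.3  -4.5 121.6  -0.   62.5   2.3] F [-31.1   4.6  39.7] T [0.66 4.8  0.06] gap 0.2
```

View pics/t21.png

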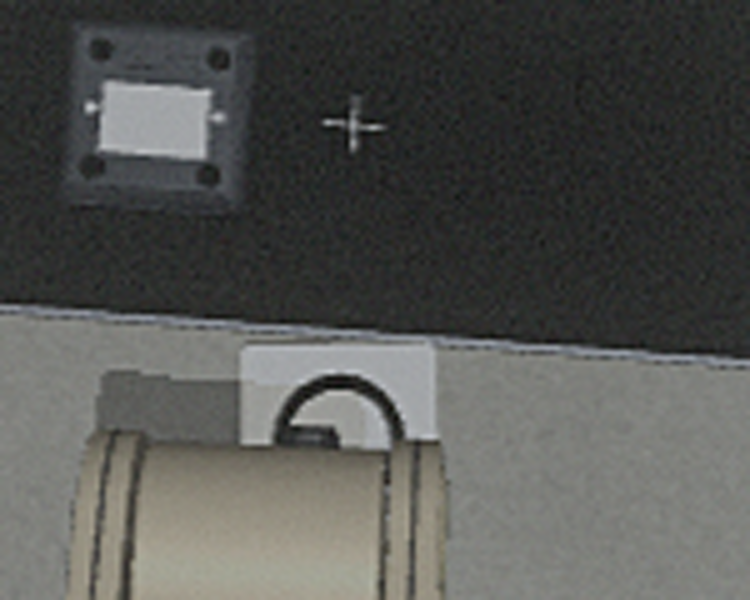

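Emit:
servo_tool --commands '[[[255,0,0,-1.0,0,0,0],[255,0,0,-2.0,0,0,0],[255,0,2.2,-2.0,0,0,0],[255,0,2.2,-2.0,0,0,0]]]'

```text
time: 17.65
tool_pos: [424.6, 50.2, 13.2]
tcp_rot: [0.5, 89.2, -5.1]
ft_force: [-0.4, -0.5, 0.2]
finger_gap: -0.0
```

```bash
python3 - <<'E'
from h import *
st()
p,d=snap("top","t22.png",(180,330,140,260),5)
E
```

```text
t 17.65 tcp [424.6  50.2  13.2] b [-238.3   29.1] ax x [ 0.014 -0.001 -1.   ] z [ 0.995 -0.097  0.014] q [-1.000e-01 -7.100e+00  1.241e+02 -1.000e-01  6.220e+01  5.600e+00] F [-0.4 -0.5  0.2] T [-0.01  0.04  0.01] gap -0.0
```

View pics/t22.png

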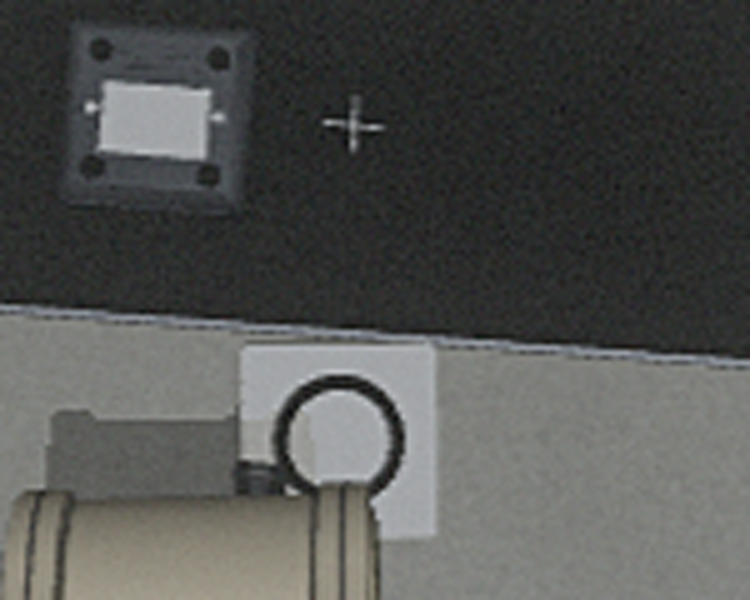

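Emit:
servo_tool --commands '[[[255,0.3,0,0.5,0,-0.5,0],[255,0.3,0,0.9,0,-0.5,0],[255,0.3,0,1.2,0,-0.5,0],[255,0.3,0,1.5,0,-0.5,0],[255,0.3,0,1.7,0,-0.5,0],[255,0.3,0,1.7,0,-0.5,0]]]'

```text
time: 18.3
tool_pos: [440.9, 47.2, 9.7]
tcp_rot: [-1.7, 88.8, -7.4]
ft_force: [-2.8, 1.1, 1.0]
finger_gap: -0.3
```

```bash
python3 - <<'E'
from h import *
st()
p,d=snap("top","t23.png",(180,330,140,260),5)
E
```

```text
t 18.3 tcp [440.9  47.2   9.7] b [-221.9   27.7] ax x [ 0.02  -0.003 -1.   ] z [ 0.995 -0.098  0.02 ] q [ -0.4  -4.4 122.1  -0.2  61.2   5.3] F [-2.8  1.1  1. ] T [ 0.21  0.51 -0.02] gap -0.3
```

View pics/t23.png

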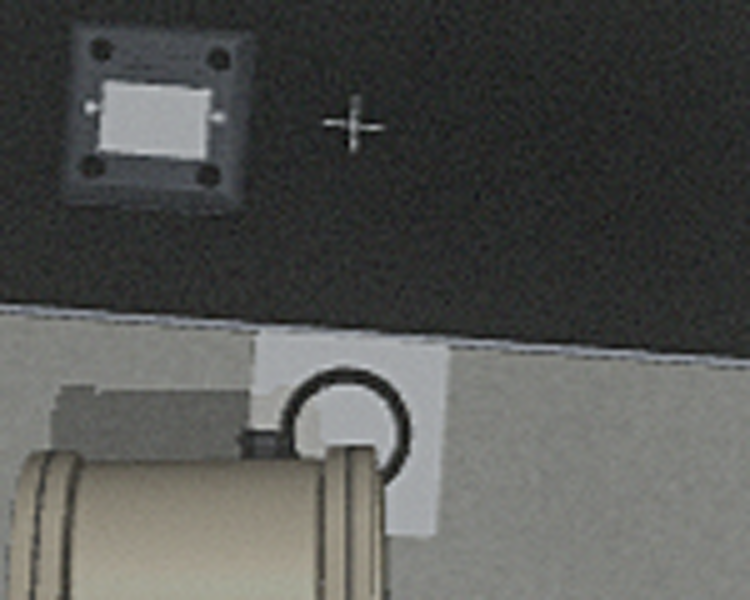

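Emit:
servo_tool --commands '[[[255,-1,0,-2,0,0,0],[255,-6,0,-2,0,0,0],[100,-9,-2,-2,0,0,0],[0,-9,-4,0,0,-8,0],[0,-9,-4,2,0,-16,0],[0,-9,-4,2,0,-18,0],[0,-9,-4,2,0,-18,0]]]'

```text
time: 19.05
tool_pos: [454.9, 5.5, 100.4]
tcp_rot: [-0.1, 70.6, -5.8]
ft_force: [-0.4, 0.2, 0.3]
finger_gap: 72.6
```

```bash
python3 - <<'E'
from h import *
st()
p,d=snap("top","t24.png",(180,330,140,260),5)
X=ray("top",[[231,206],[269.4,209]],22);print(w2b(X))
tgt(low(-230,-8,60,70),RB(70));tgt(low(-230,-8,7,70),RB(70));tgt(low(-212,-8,6,70),RB(70))
E
```

```text
t 19.05 tcp [454.9   5.5 100.4] b [-203.9  -12.5] ax x [ 0.33  -0.033 -0.943] z [ 0.939 -0.093  0.331] q [-5.800e+00 -3.150e+01  1.349e+02 -0.000e+00  5.720e+01 -1.000e-01] F [-0.4  0.2  0.3] T [ 0.06  0.16 -0.02] gap 72.6
[[-110.79712744   40.85247822]
 [-111.27248912  -57.86123615]]
row shift cm [4.22 0.44 0.42] turn [-0.  -0.7  0.1]
row shift cm [ 9.22  0.45 -1.33] turn [-0.  -0.7  0.1]
row shift cm [9.91 0.45 0.33] turn [-0.  -0.7  0.1]
```

View pics/t24.png

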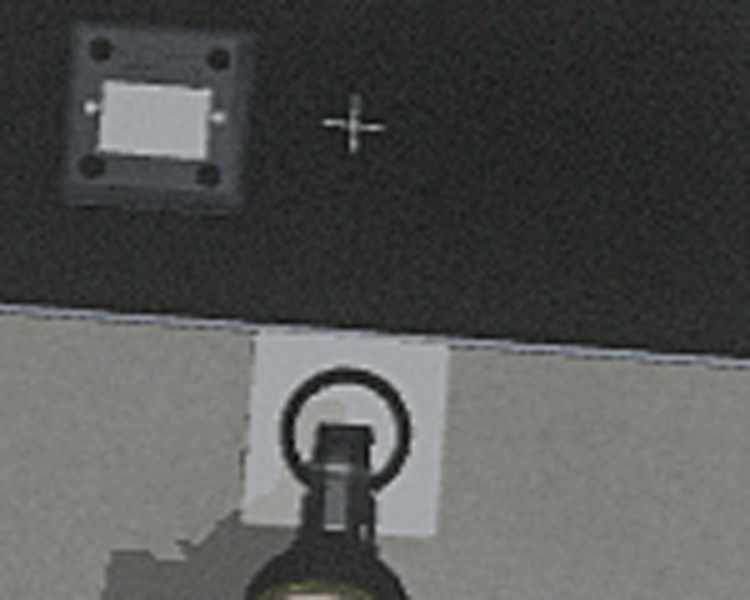

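Emit:
servo_tool --commands '[[[0,3,0.4,-0.5,0,-0.7,0],[0,5,0.4,-1.2,0,-0.7,0],[0,7.5,0.4,-1.4,0,-0.7,0],[0,9,0.4,-1.4,0,-0.7,0],[0,9.3,0.4,-1.4,0,-0.7,0],[0,9.3,0.4,-1.4,0,-0.7,0]]]'

```text
time: 19.7
tool_pos: [473.1, 8.0, 7.8]
tcp_rot: [-0.1, 70.2, -5.7]
ft_force: [-1.5, -0.3, 0.7]
finger_gap: 85.5
```

```bash
python3 - <<'E'
from h import *
st()
tgt(low(-212,-8,4,70),RB(70))
snap("side","s25.png",(200,400,200,350),4)
E
```

```text
t 19.7 tcp [473.1   8.    7.8] b [-186.    -8.2] ax x [ 0.338 -0.034 -0.941] z [ 0.936 -0.092  0.339] q [ -5.1 -17.2 135.9  -0.3  41.5   0.8] F [-1.5 -0.3  0.7] T [0.08 0.12 0.  ] gap 85.5
row shift cm [0.76 0.02 1.68] turn [-0.  -0.2  0. ]
```

View pics/s25.png

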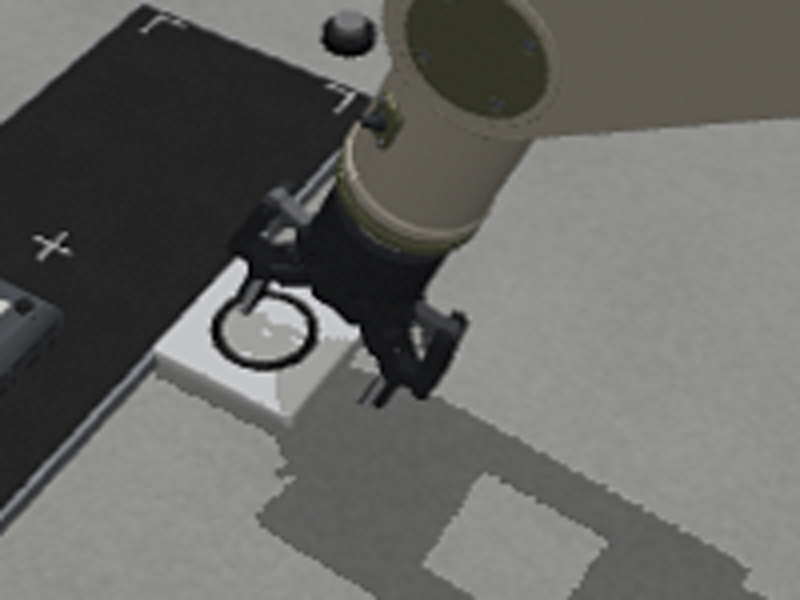

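Now advance under the bevel to contact.

Emit:
servo_tool --commands '[[[0,0.3,0,0.4,0,0,0],[0,0.5,0,0.9,0,0,0],[0,0.7,0,1.4,0,0,0],[0,0.8,0,1.7,0,0,0],[0,0.9,0,2.0,0,0,0],[0,0.9,0,2.0,0,0,0]]]'

```text
time: 20.35
tool_pos: [495.3, 5.7, 6.6]
tcp_rot: [-0.1, 70.0, -5.7]
ft_force: [0.4, 0.8, -0.4]
finger_gap: 85.3
```

Emit:
servo_tool --commands '[[[0,0.1,0,0.2,0,0,0],[0,0.15,0,0.4,0,0,0],[0,0.15,0,0.4,0,0,0]]]'

```text
time: 20.65
tool_pos: [497.8, 5.5, 5.3]
tcp_rot: [-0.1, 70.2, -5.7]
ft_force: [-4.5, -0.1, 1.4]
finger_gap: 85.3
```

```bash
python3 - <<'E'
from h import *
st()
E
```

```text
t 20.65 tcp [497.8   5.5   5.3] b [-161.1   -8.2] ax x [ 0.337 -0.034 -0.941] z [ 0.936 -0.092  0.339] q [ -5.1 -11.9 132.   -0.3  40.1   0.7] F [-4.5 -0.1  1.4] T [ 0.14  0.77 -0.01] gap 85.3
```

Emit:
servo_tool --commands '[[[0,-0.4,0,0.25,0,0,0],[0,-0.87,0,0.53,0,0,0],[0,-1.3,0,0.8,0,0,0],[0,-1.74,0,1.06,0,0,0],[0,-2.15,0,1.33,0,0,0],[0,-2.58,0,1.65,0,0,0]]]'

```text
time: 21.25
tool_pos: [501.0, 5.3, 33.0]
tcp_rot: [-0.1, 70.6, -5.7]
ft_force: [-18.2, 1.5, 2.5]
finger_gap: 85.3
```

Emit:
servo_tool --commands '[[[0,-0.33,0,0.25,0,0,0],[0,-0.65,0,0.5,0,0,0],[0,-0.96,0,0.8,0,0,0],[0,-1.26,0,1.1,0,0,0]]]'

```text
time: 21.65
tool_pos: [508.4, 4.6, 49.5]
tcp_rot: [-0.1, 70.5, -5.7]
ft_force: [-12.8, 1.0, 3.2]
finger_gap: 85.1
```

```bash
python3 - <<'E'
from h import *
st()
p,d=snap("side","s26.png",(200,400,200,350),4)
E
```

```text
t 21.65 tcp [508.4   4.6  49.5] b [-150.5   -8.2] ax x [ 0.333 -0.033 -0.942] z [ 0.938 -0.092  0.334] q [ -5.1 -15.2 129.1  -0.3  46.5   0.7] F [-12.8   1.    3.2] T [0.25 2.28 0.06] gap 85.1
```

View pics/s26.png

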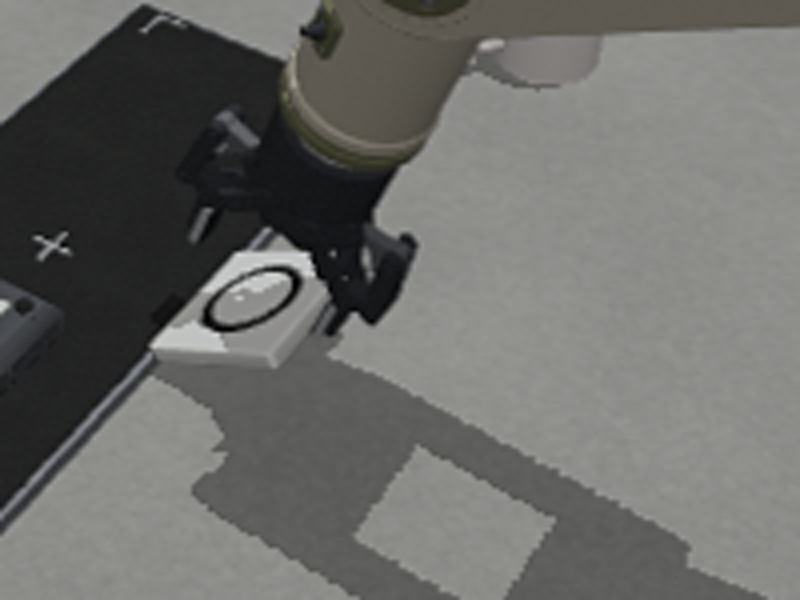

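Emit:
servo_tool --commands '[[[0,-0.34,0,0.38,0,0,0],[0,-0.68,0,0.76,0,0,0],[0,-1.0,0,1.17,0,0,0],[0,-1.33,0,1.58,0,0,0],[0,-1.6,0,2.05,0,0,0],[0,-1.83,0,2.55,0,0,0],[0,-2.1,0,3.1,0,0,0],[0,-2.3,0,3.6,0,0,0]]]'

```text
time: 22.5
tool_pos: [537.4, 1.7, 86.4]
tcp_rot: [-0.1, 70.1, -5.7]
ft_force: [-0.8, 0.2, -0.7]
finger_gap: 85.3
```

Emit:
servo_tool --commands '[[[0,-0.15,0,0.45,0,0,0],[0,-0.3,0,0.9,0,0,0],[0,-0.3,0,0.9,0,0,0]]]'

```text
time: 22.8
tool_pos: [546.0, 0.8, 92.5]
tcp_rot: [-0.1, 70.0, -5.7]
ft_force: [-0.4, 0.1, 0.1]
finger_gap: 85.5
```

```bash
python3 - <<'E'
from h import *
st()
p,d=snap("side","s27.png",(200,400,200,350),4)
E
```

```text
t 22.8 tcp [546.    0.8  92.5] b [-112.7   -8.3] ax x [ 0.341 -0.034 -0.939] z [ 0.935 -0.092  0.343] q [ -5.2 -12.9 122.4  -0.2  50.5   0.6] F [-0.4  0.1  0.1] T [ 0.    0.33 -0.01] gap 85.5
```

View pics/s27.png

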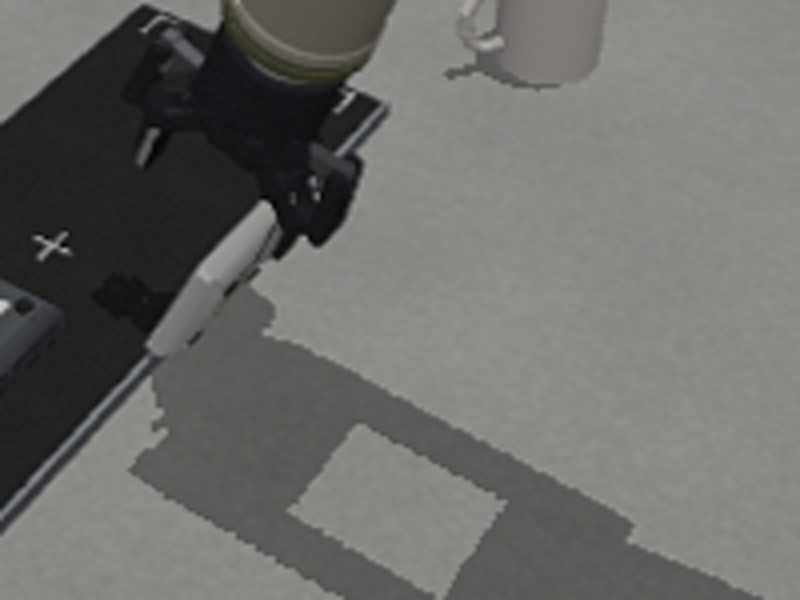

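Same state as with the switch, so I'll go deeper and pinch.

Emit:
servo_tool --commands '[[[0,1,0,0,0,0,0],[0,1.6,0,0,0,0,0],[0,1.6,0,0,0,0,0],[60,1.5,0,-1.0,0,0,0],[60,1.5,0,-1.0,0,0,0],[120,1.3,0,-2.0,0,0,0],[120,1.3,0,-2.0,0,0,0]]]'

```text
time: 23.55
tool_pos: [529.3, 2.5, 72.0]
tcp_rot: [-0.1, 70.1, -5.7]
ft_force: [-1.0, 0.1, 0.8]
finger_gap: 45.2
```

Emit:
servo_tool --commands '[[[150,0,0,-0.5,0,0,0],[180,0,0,-0.9,0,0,0],[255,0,0,-1.1,0,0,0],[255,0,0,-1.1,0,0,0],[255,0,0,-1.1,0,0,0]]]' --force 60

```text
time: 24.05
tool_pos: [520.9, 3.3, 69.5]
tcp_rot: [-0.1, 70.0, -5.7]
ft_force: [-3.6, 0.4, 6.5]
finger_gap: 19.2
```

```bash
python3 - <<'E'
from h import *
st()
p,d=snap("side","s28.png",(200,400,200,350),4)
E
```

```text
t 24.05 tcp [520.9   3.3  69.5] b [-137.9   -8.2] ax x [ 0.341 -0.034 -0.94 ] z [ 0.935 -0.092  0.342] q [ -5.1 -15.4 127.   -0.3  48.3   0.6] F [-3.6  0.4  6.5] T [ 0.05  0.18 -0.07] gap 19.2
```

View pics/s28.png

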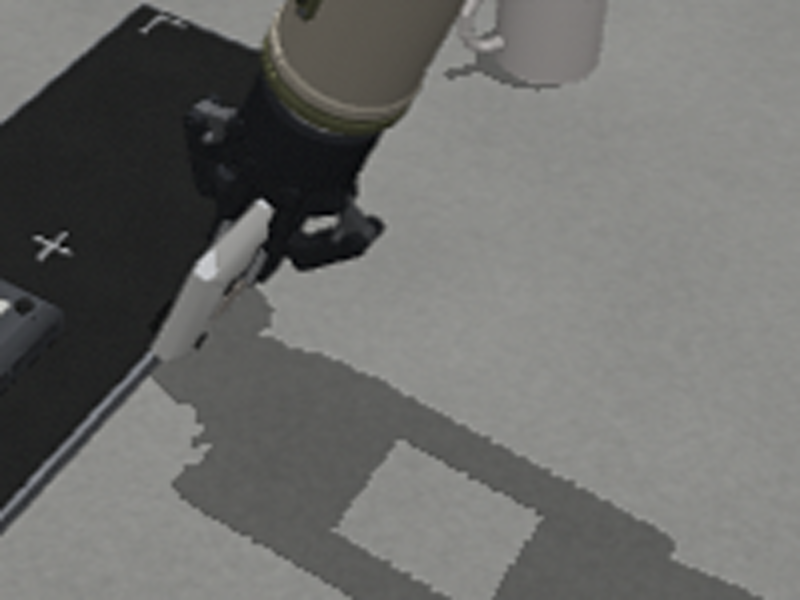

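Emit:
servo_tool --commands '[[[255,-1,0,0.3,0,0,0],[255,-2,0,0.7,0,0,0],[255,-3,0,1.1,0,0,0],[255,-4,0,1.4,0,0,0],[255,-4.5,0,1.6,0,0,0],[255,-4.5,0,1.6,0,0,0]]]'

```text
time: 24.7
tool_pos: [521.0, 3.3, 118.2]
tcp_rot: [-0.1, 69.9, -5.7]
ft_force: [0.6, -0.4, -2.6]
finger_gap: 19.5
```

```bash
python3 - <<'E'
from h import *
st()
for th,c in ((85,(-80,-30,118)),(100,(-50,-55,112)),(120,(-22,-72,104)),(134,(-12,-72,92))):
  tgt(b2w(*c),RB(th))
E
```

```text
t 24.7 tcp [521.    3.3 118.2] b [-137.8   -8.2] ax x [ 0.342 -0.034 -0.939] z [ 0.935 -0.092  0.344] q [ -5.1 -19.7 124.9  -0.2  54.7   0.6] F [ 0.6 -0.4 -2.6] T [ 0.04  0.38 -0.06] gap 19.5
row shift cm [ 2.01 -2.18  5.43] turn [-0.  15.1  0. ]
row shift cm [ 3.6  -4.67  8.04] turn [-0.  30.1  0. ]
row shift cm [ 5.32 -6.37 10.39] turn [-0.  50.1  0. ]
row shift cm [ 6.79 -6.37 10.92] turn [-0.  64.1  0. ]
```

Emit:
servo_tool --commands '[[[255,1,-1.1,2.7,0,7.5,0],[255,2,-2.2,5.4,0,15,0],[255,2.8,-3.5,6.8,0,22,0],[255,3.6,-4.7,8.0,0,30,0],[255,4.2,-5.3,8.8,0,37,0],[255,4.8,-6,9.6,0,44,0],[255,5.3,-6.4,10.4,0,50,0],[255,5.3,-6.4,10.4,0,50,0]]]'

```text
time: 25.5
tool_pos: [627.6, -72.2, 92.4]
tcp_rot: [180.0, 59.0, 174.3]
ft_force: [-1.1, 0.3, -5.4]
finger_gap: 18.9
```

Emit:
servo_tool --commands '[[[255,0,0,0,0,0,0],[255,0,0,0,0,0,0]]]'

```text
time: 25.7
tool_pos: [629.3, -71.6, 101.8]
tcp_rot: [-179.9, 60.0, 174.4]
ft_force: [-0.1, 0.5, -1.0]
finger_gap: 19.0
```

```bash
python3 - <<'E'
from h import *
st()
p,d=snap("side","s29.png",(180,380,180,330),4)
prof("side",d,-70,-40,-120,60,6)
tgt(b2w(-12,-72,90),RB(134))
E
```

```text
t 25.7 tcp [629.3 -71.6 101.8] b [-22.8 -72.2] ax x [-0.497  0.049 -0.866] z [ 0.862 -0.085 -0.5  ] q [ -9.9  48.5  50.2  -2.3 111.2  -4.5] F [-0.1  0.5 -1. ] T [-0.1  -0.47  0.03] gap 19.0
[(-120, 0), (-114, 2), (-108, 14), (-102, 15), (-96, 15), (-90, 15), (-84, 16), (-78, 16), (-72, 15), (-66, 15), (-60, 56), (-54, 66), (-48, 79), (-42, 89), (-36, 104), (-30, 115), (-24, 124), (-18, 130), (-12, 132), (-6, 133), (0, 15), (6, 126), (12, 17), (18, 16), (24, 16), (30, 16), (36, 17), (42, 17), (48, 16), (54, 15)]
row shift cm [0.64 0.02 1.58] turn [-0.1 14.1  0. ]
```

View pics/s29.png

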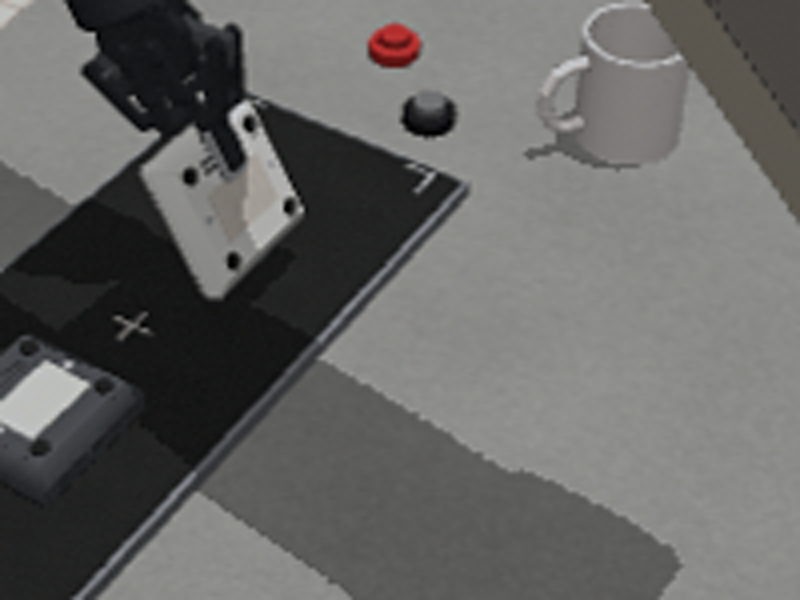

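Emit:
servo_tool --commands '[[[255,0.5,0,0.5,0,4,0],[255,1.0,0,1.0,0,8,0],[255,1.6,0,1.5,0,12,0],[255,2.1,0,1.85,0,14,0],[255,2.1,0,1.85,0,14,0],[255,2.1,0,1.85,0,14,0]]]'

```text
time: 26.35
tool_pos: [635.2, -72.2, 76.4]
tcp_rot: [-179.9, 46.2, 174.4]
ft_force: [0.2, 1.0, -2.4]
finger_gap: 18.8
```

```bash
python3 - <<'E'
from h import *
st()
p,d=snap("side","s30.png",(180,380,180,330),4)
prof("side",d,-70,-40,-120,60,6)
E
```

```text
t 26.35 tcp [635.2 -72.2  76.4] b [-16.8 -72.2] ax x [-0.689  0.067 -0.721] z [ 0.718 -0.071 -0.692] q [ -9.5  69.   26.   -3.5 128.6  -5. ] F [ 0.2  1.  -2.4] T [-0.08 -0.65  0.  ] gap 18.8
[(-120, 1), (-114, 3), (-108, 12), (-102, 15), (-96, 15), (-90, 15), (-84, 15), (-78, 15), (-72, 15), (-66, 14), (-60, 38), (-54, 50), (-48, 60), (-42, 67), (-36, 73), (-30, 82), (-24, 87), (-18, 95), (-12, 102), (-6, 106), (0, 105), (6, 105), (12, 101), (18, 96), (24, 93), (30, 57), (36, 99), (42, 96), (48, 96), (54, 84)]
```

Lower to contact.

Emit:
servo_tool --commands '[[[255,0.2,0,0.2,0,0,0],[255,0.4,0,0.4,0,0,0],[255,0.6,0,0.6,0,0,0],[255,0.6,0,0.6,0,0,0]]]'

```text
time: 26.8
tool_pos: [634.8, -72.4, 67.0]
tcp_rot: [-179.9, 46.0, 174.4]
ft_force: [0.1, -0.4, -0.4]
finger_gap: 19.0
```

Emit:
servo_tool --commands '[[[255,0.1,0,0.1,0,0,0],[255,0.2,0,0.2,0,0,0],[255,0.2,0,0.2,0,0,0]]]'

```text
time: 27.1
tool_pos: [635.1, -72.4, 66.5]
tcp_rot: [-179.9, 46.0, 174.4]
ft_force: [0.8, 0.3, 12.4]
finger_gap: 19.0
```

```bash
python3 - <<'E'
from h import *
st()
p,d=snap("side","s31.png",(180,380,180,330),4)
prof("side",d,-70,-40,-120,60,6)
E
```

```text
t 27.1 tcp [635.1 -72.4  66.5] b [-16.9 -72.4] ax x [-0.692  0.068 -0.719] z [ 0.716 -0.071 -0.695] q [ -9.5  69.9  25.8  -3.5 128.2  -4.9] F [ 0.8  0.3 12.4] T [ 0.17  1.51 -0.02] gap 19.0
[(-120, -1), (-114, 2), (-108, 13), (-102, 15), (-96, 15), (-90, 15), (-84, 15), (-78, 15), (-72, 16), (-66, 16), (-60, 29), (-54, 44), (-48, 51), (-42, 57), (-36, 63), (-30, 72), (-24, 80), (-18, 85), (-12, 100), (-6, 98), (0, 96), (6, 96), (12, 114), (18, 120), (24, 90), (30, 97), (36, 94), (42, 85), (48, 86), (54, 84)]
```

View pics/s31.png

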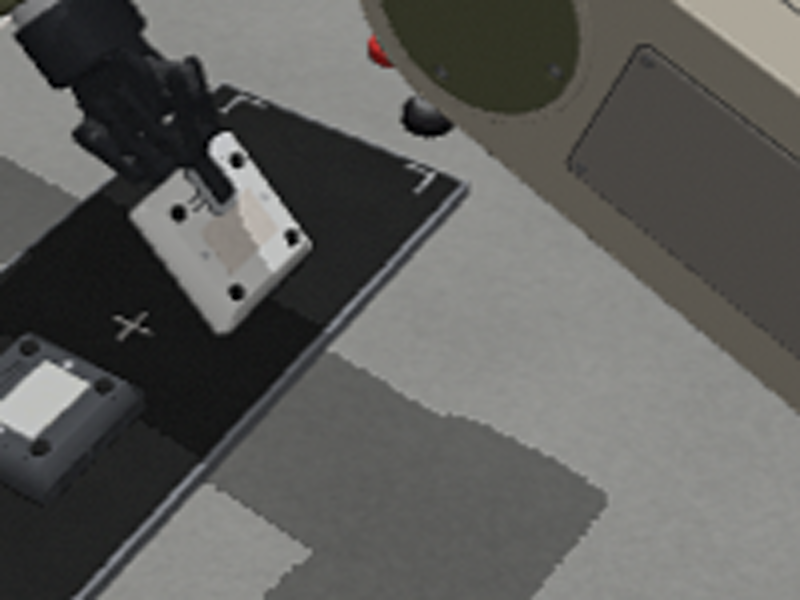

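Contact at 12 N. Ease, open, then withdraw forward with rotation as before.

Emit:
servo_tool --commands '[[[255,-0.1,0,-0.1,0,0,0],[100,-0.1,0,-0.1,0,0,0],[60,-0.1,0,-0.1,0,0,0],[0,-0.1,0,-0.1,0,0,0],[0,-0.1,0,-0.1,0,0,0],[0,-0.1,0,-0.1,0,0,0]]]'

```text
time: 27.75
tool_pos: [634.6, -72.3, 64.6]
tcp_rot: [-180.0, 45.9, 174.4]
ft_force: [0.3, -0.2, -1.3]
finger_gap: 85.0
```

Emit:
servo_tool --commands '[[[0,-0.6,0,0.9,0,-6,0],[0,-1.2,0,1.8,0,-12,0],[0,-1.8,0,3.0,0,-18,0],[0,-1.8,0,3.5,0,-22,0],[0,-1.8,0,3.5,0,-22,0]]]'

```text
time: 28.25
tool_pos: [671.6, -75.9, 54.9]
tcp_rot: [-179.9, 68.0, 174.4]
ft_force: [-0.8, 0.9, 0.1]
finger_gap: 85.5
```

```bash
python3 - <<'E'
from h import *
st()
p,d=snap("side","s32.png",(180,380,180,330),4)
prof("side",d,-100,-40,-120,60,6)
E
```

```text
t 28.25 tcp [671.6 -75.9  54.9] b [ 19.8 -72.3] ax x [-0.372  0.036 -0.928] z [ 0.923 -0.091 -0.374] q [ -9.9  49.2  51.9  -1.7 100.9  -4.3] F [-0.8  0.9  0.1] T [ 0.03 -0.15  0.01] gap 85.5
[(-120, 0), (-114, 2), (-108, 12), (-102, 15), (-96, 15), (-90, 15), (-84, 15), (-78, 15), (-72, 14), (-66, 15), (-60, 18), (-54, 29), (-48, 34), (-42, 35), (-36, 35), (-30, 36), (-24, 88), (-18, 95), (-12, 94), (-6, 37), (0, 37), (6, 35), (12, 35), (18, 35), (24, 36), (30, 35), (36, 34), (42, 29), (48, 130), (54, 15)]
```

View pics/s32.png

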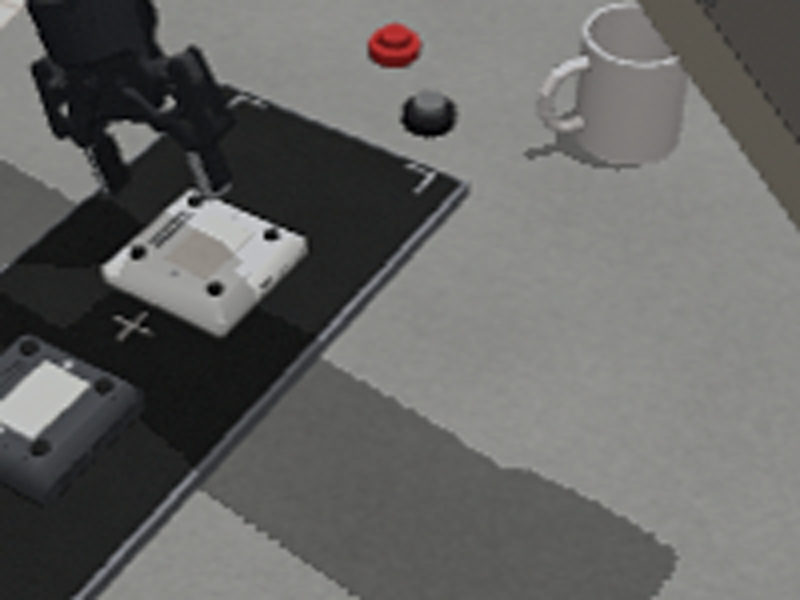

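Emit:
servo_tool --commands '[[[0,-4.5,0,-1.8,0,0,0],[0,-9,0,-3.6,0,-5,0],[0,-13.5,0,-5.4,0,-12,0],[0,-18,0,-7.2,0,-18,0],[0,-22,0,-11,0,-22,0],[0,-24,0,-15,0,-22,0],[0,-26,0,-17,0,-22,0],[0,-26,0,-17,0,-22,0]]]'

```text
time: 29.1
tool_pos: [613.1, -70.1, 365.8]
tcp_rot: [-12.2, 89.6, -17.8]
ft_force: [0.5, 0.6, -0.1]
finger_gap: 85.4
```

```bash
cat >> h.py <<'E'
def RD(zyaw):
    a=np.radians(zyaw);z=np.array([np.cos(a),np.sin(a),0]);x=np.array([0,0,-1.]);return Ro.from_matrix(np.c_[x,np.cross(z,x),z])
E
python3 - <<'E'
from h import *
st()
p,d=snap("top","t33.png",(130,350,100,260),3.6)
p,d=snap("side","s33.png",(60,210,190,390),2.5)
print(w2b(ray("top",[[0,0]],0)).shape)
tgt([585,373,345],RD(42))
E
```

```text
t 29.1 tcp [613.1 -70.1 365.8] b [-39.  -72.3] ax x [ 0.007 -0.002 -1.   ] z [ 0.995 -0.098  0.007] q [-11.3   9.   69.7  -0.  100.9  -5.6] F [ 0.5  0.6 -0.1] T [-0.05 -0.01 -0.06] gap 85.4
(1, 2)
row shift cm [ 1.41 43.82 -7.15] turn [-47.6  -0.    0. ]
```

View pics/t33.png

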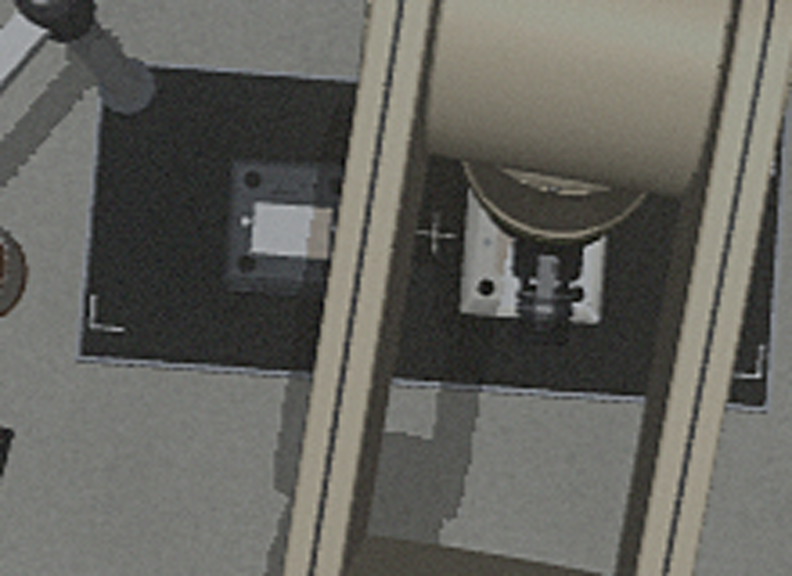

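Emit:
servo_tool --commands '[[[0,1,5,-2,-8,0,0],[0,1,10,-4,-16,0,0],[0,1,15,-6,-24,0,0],[0,1,20,-7,-32,0,0],[0,1,25,-7,-40,0,0],[0,1,30,-7,-47.6,0,0],[0,1,35,-7,-47.6,0,0],[0,1,40,-7,-47.6,0,0]]]'

```text
time: 30.0
tool_pos: [580.6, 324.2, 345.0]
tcp_rot: [165.1, 89.6, -152.9]
ft_force: [1.0, -0.7, 0.1]
finger_gap: 85.6
```

Emit:
servo_tool --commands '[[[0,0,0,0,0,0,0],[0,0,0,0,0,0,0]]]'

```text
time: 30.2
tool_pos: [580.4, 323.3, 344.1]
tcp_rot: [166.0, 89.6, -151.9]
ft_force: [0.7, -0.4, 0.2]
finger_gap: 85.3
```

```bash
python3 - <<'E'
from h import *
st()
p,d=snap("side","s34.png",(60,210,190,390),3)
tgt([585,373,345],RD(42))
z=np.load("side0.npz")["d"]
H,m=comp("side",None,z,(540,640,330,420),296,306);print(len(H),H.mean(0).round(1),H.min(0),H.max(0))
z=np.load("top0.npz")["d"]
H,m=comp("top",None,z,(540,640,330,420),296,306);print(len(H),H.mean(0).round(1),H.min(0),H.max(0))
E
```

```text
t 30.2 tcp [580.4 323.3 344.1] b [-110.   316.1] ax x [-0.007 -0.004 -1.   ] z [ 0.742  0.67  -0.008] q [ 24.7  17.3  62.4  -0.  100.7 -17.4] F [ 0.7 -0.4  0.2] T [-0.02 -0.03  0.04] gap 85.3
row shift cm [0.01 3.5  3.72] turn [-0.  -0.3 -0.1]
158 [585.1 376.9 301. ] [574.6589749  363.8138077  296.39774007] [598.76904134 387.86980102 304.37656551]
116 [585.3 373.8 301.3] [574.07908364 361.77424015 296.04085258] [596.21512662 386.36788859 305.90676462]
```

View pics/s34.png

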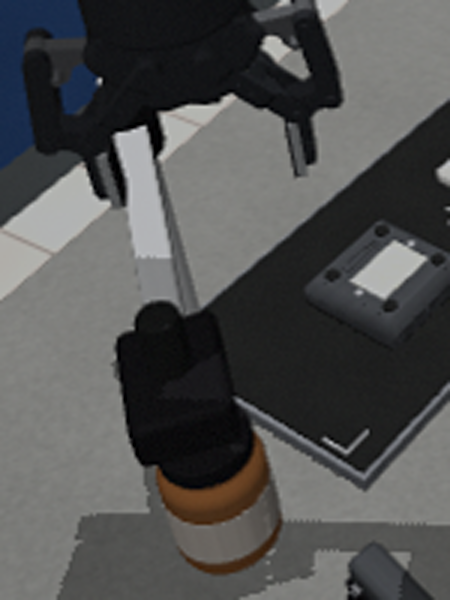

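Emit:
servo_tool --commands '[[[0,0,2,2,0,-0.3,0],[0,0,3.5,3.8,0,-0.3,0],[0,0,3.5,3.8,0,-0.3,0],[0,3,3.5,3.8,0,-0.3,0],[0,6,3.5,3.8,0,-0.3,0],[0,7.3,3.5,3.8,0,-0.3,0],[0,7.3,3.5,3.8,0,-0.3,0]]]'

```text
time: 30.95
tool_pos: [585.0, 371.4, 272.1]
tcp_rot: [135.3, 89.9, 177.1]
ft_force: [-0.1, 0.0, 0.4]
finger_gap: 85.6
```

```bash
python3 - <<'E'
from h import *
st()
p,d=snap("side","s35.png",(60,210,190,390),3)
E
```

```text
t 30.95 tcp [585.  371.4 272.1] b [-110.1  364.4] ax x [-0.002  0.    -1.   ] z [ 0.745  0.667 -0.001] q [ 28.1  21.5  64.7   0.1  93.9 -13.7] F [-0.1  0.   0.4] T [ 0.01 -0.    0.01] gap 85.6
```

View pics/s35.png

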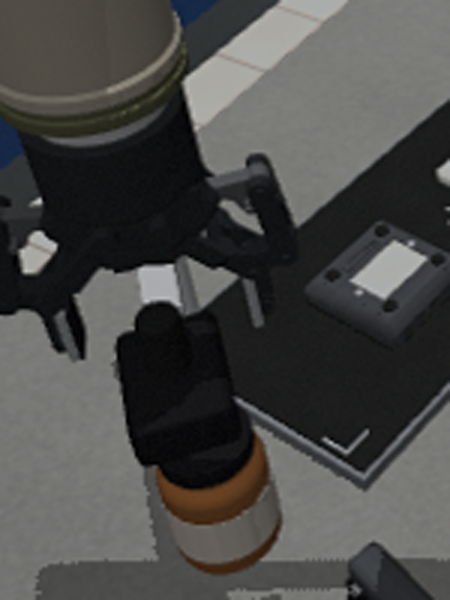

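Emit:
servo_tool --commands '[[[60,0,0.2,0.2,0,0,0],[150,0,0.2,0.2,0,0,0],[255,0,0.2,0.2,0,0,0],[255,0,0.2,0.2,0,0,0],[255,0,0.2,0.2,0,0,0]]]' --force 40

```text
time: 31.5
tool_pos: [586.1, 376.6, 276.2]
tcp_rot: [-1.4, 89.7, 40.6]
ft_force: [-0.5, 0.1, 3.3]
finger_gap: 22.9
```

```bash
python3 - <<'E'
from h import *
st()
s,P,R=pose()
col=np.array([766.7,212.5]);v=P[:2]-col;print("radius",np.linalg.norm(v),"ang",np.degrees(np.arctan2(v[1],v[0])))
end=np.array([659,-2.])-col;print(np.linalg.norm(end),np.degrees(np.arctan2(end[1],end[0]))%360)
E
```

```text
t 31.5 tcp [586.1 376.6 276.2] b [-109.5  369.7] ax x [ 0.004  0.004 -1.   ] z [0.743 0.669 0.006] q [ 28.5  21.7  64.1   0.1  94.  -13.5] F [-0.5  0.1  3.3] T [-0.03  0.13  0.04] gap 22.9
radius 243.99755266599553 ang 137.7402115657514
240.01987417711894 243.33886879082507
```

```bash
cat > arc.py <<'E'
from h import *
import sys
COL=np.array([768,214.5])
def arc(a1,n,z=277,da=None):
    s,P,R0=pose();v=P[:2]-COL;a0=np.degrees(np.arctan2(v[1],v[0]))%360;r0=np.linalg.norm(v)
    zy0=np.degrees(np.arctan2(*R0.as_matrix()[[1,0],2]))
    print("a0",a0.round(2),"r",r0.round(1),"zy",zy0.round(1))
    for i in range(1,n+1):
        a=a0+(a1-a0)*i/n;rr=r0+(243-r0)*i/n
        p=np.r_[COL+rr*np.array([np.cos(np.radians(a)),np.sin(np.radians(a))]),z]
        zy=42+(a-138.3)*98/105
        R=RD(zy)
        sh=R0.inv().apply(p-P)/10;rv=(R0.inv()*R).as_rotvec(degrees=True)
        print(sh.round(2),rv.round(1))
if __name__=="__main__":arc(float(sys.argv[1]),int(sys.argv[2]))
E
python3 arc.py 173 8
```

```text
a0 138.29 r 243.6 zy 42.0
[-0.09 -0.28 -1.82] [-4.1  0.3  0. ]
[-0.1  -0.7  -3.62] [-8.1  0.3  0. ]
[-0.11 -1.25 -5.38] [-12.2   0.3   0. ]
[-0.12 -1.93 -7.09] [-16.2   0.3   0.1]
[-0.13 -2.74 -8.74] [-20.3   0.3   0.1]
[ -0.14  -3.67 -10.33] [-24.3   0.3   0.1]
[ -0.15  -4.72 -11.84] [-28.4   0.3   0.1]
[ -0.16  -5.88 -13.27] [-32.4   0.3   0.1]
```

Emit:
servo_tool --commands '[[[255,-0.1,-0.3,-1.8,-4,0,0],[255,-0.1,-0.7,-3.6,-8,0,0],[255,-0.1,-1.25,-5.4,-12,0,0],[255,-0.1,-1.9,-7.1,-16,0,0],[255,-0.1,-2.7,-8.7,-20,0,0],[255,-0.1,-3.7,-10.3,-24,0,0],[255,-0.1,-4.7,-11.8,-28,0,0],[255,-0.1,-5.9,-13.3,-32,0,0]]]'

```text
time: 32.3
tool_pos: [527.1, 243.6, 276.1]
tcp_rot: [-37.3, 89.6, 36.9]
ft_force: [9.5, 3.0, -1.2]
finger_gap: 22.8
```

```bash
python3 - <<'E'
from h import *
st()
p,d=snap("top","t36.png",(30,330,70,270),2.6)
E
python3 arc.py 208 8
```

```text
t 32.3 tcp [527.1 243.6 276.1] b [-155.3  231.6] ax x [ 0.006  0.004 -1.   ] z [0.273 0.962 0.006] q [ 19.7   3.2  85.1   0.1  91.2 -54.5] F [ 9.5  3.  -1.2] T [ 0.47 -1.43  0.5 ] gap 22.8
a0 173.76 r 242.9 zy 74.3
[-0.09 -0.36 -1.78] [-4.7  0.2  0.2]
[-0.1  -0.86 -3.52] [-8.7  0.2  0.2]
[-0.1  -1.48 -5.23] [-12.7   0.2   0.2]
[-0.1  -2.23 -6.88] [-16.7   0.2   0.2]
[-0.1  -3.1  -8.47] [-20.7   0.2   0.2]
[ -0.11  -4.08 -10.  ] [-24.7   0.1   0.2]
[ -0.11  -5.18 -11.44] [-28.7   0.1   0.2]
[ -0.11  -6.38 -12.8 ] [-32.7   0.1   0.3]
```

View pics/t36.png

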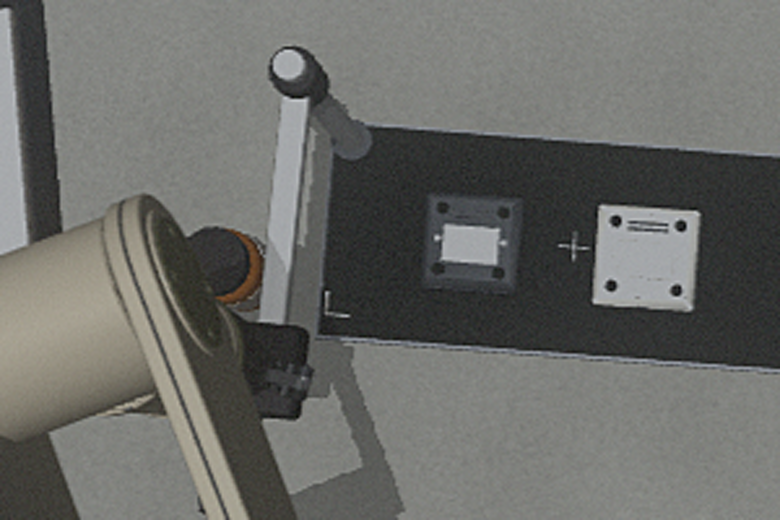

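Emit:
servo_tool --commands '[[[255,0,-0.4,-1.8,-4,0,0],[255,0,-0.9,-3.5,-8,0,0],[255,0,-1.6,-5.2,-12,0,0],[255,0,-2.3,-6.9,-16,0,0],[255,0,-3.2,-8.5,-20,0,0],[255,0,-4.2,-10,-24,0,0],[255,0,-5.3,-11.4,-28,0,0],[255,0,-6.5,-12.8,-32,0,0]]]'

```text
time: 33.15
tool_pos: [553.3, 102.8, 276.1]
tcp_rot: [-53.7, 89.7, 52.5]
ft_force: [-0.8, 3.5, 2.4]
finger_gap: 22.8
```

```bash
python3 - <<'E'
from h import *
st()
E
python3 arc.py 240 8
```

```text
t 33.15 tcp [553.3 102.8 276.1] b [-115.4   94. ] ax x [ 0.003  0.004 -1.   ] z [-0.277  0.961  0.003] q [   5.2    0.7   87.7    0.2   91.4 -100.9] F [-0.8  3.5  2.4] T [ 0.48 -0.04  0.01] gap 22.8
a0 207.49 r 242.0 zy 106.1
[-0.09 -0.39 -1.67] [-4.3  0.2  0.2]
[-0.1  -0.89 -3.31] [-8.1  0.1  0.2]
[-0.1  -1.51 -4.92] [-11.9   0.1   0.2]
[-0.1  -2.24 -6.47] [-15.6   0.1   0.2]
[-0.1  -3.08 -7.97] [-19.4   0.1   0.2]
[-0.1  -4.03 -9.41] [-23.2   0.1   0.2]
[ -0.1   -5.07 -10.78] [-27.    0.1   0.3]
[ -0.1   -6.21 -12.07] [-30.8   0.1   0.3]
```

Emit:
servo_tool --commands '[[[255,0,-0.4,-1.7,-4,0,0],[255,0,-0.9,-3.3,-8,0,0],[255,0,-1.5,-4.9,-12,0,0],[255,0,-2.3,-6.5,-16,0,0],[255,0,-3.1,-8.0,-19.5,0,0],[255,0,-4.0,-9.4,-23,0,0],[255,0,-5.1,-10.8,-27,0,0],[255,0,-6.2,-12.1,-30,0,0]]]'

```text
time: 33.95
tool_pos: [647.0, 4.2, 276.1]
tcp_rot: [-84.3, 89.7, 51.8]
ft_force: [-1.2, 6.8, 5.5]
finger_gap: 22.5
```

```bash
python3 - <<'E'
from h import *
st()
p,d=snap("top","t37.png",(130,350,70,230),3.6)
p,d=snap("side","s37.png",(60,340,140,350),2.8)
E
python3 arc.py 243.3 2
```

```text
t 33.95 tcp [647.    4.2 276.1] b [-12.5   5. ] ax x [ 0.004  0.005 -1.   ] z [-0.721  0.693  0.001] q [  -4.3   13.8   73.5    0.3   92.5 -140.4] F [-1.2  6.8  5.5] T [1.2  0.22 0.49] gap 22.5
a0 240.48 r 242.8 zy 136.0
[-0.09 -0.15 -0.58] [-2.7 -0.1  0.4]
[-0.08 -0.31 -1.15] [-4.  -0.1  0.4]
```

View pics/t37.png

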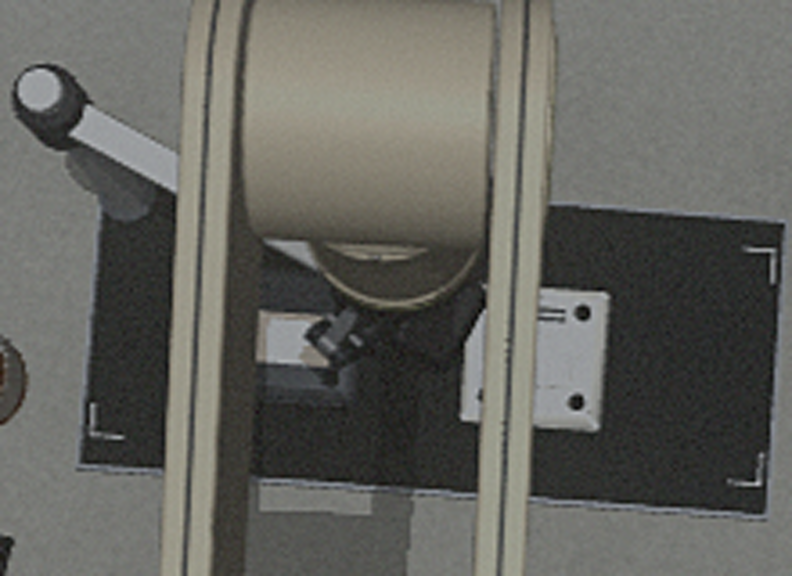

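View pics/s37.png

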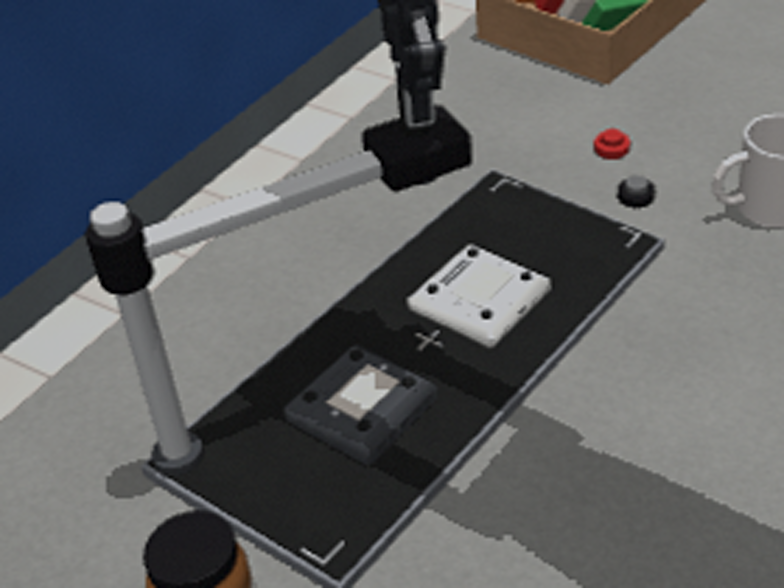

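Emit:
servo_tool --commands '[[[255,0,-0.15,-0.6,-1,0,0],[255,0,-0.3,-1.15,-2,0,0],[255,0,-0.3,-1.2,-2,0,0]]]'

```text
time: 34.35
tool_pos: [657.8, -1.9, 276.1]
tcp_rot: [-95.0, 89.7, 43.1]
ft_force: [0.4, 5.2, 6.7]
finger_gap: 22.5
```

```bash
python3 - <<'E'
from h import *
st()
print("coltop side",ray("side",[[100,214.5]],281),"top",ray("top",[[141.1,94.4]],281),"ring side",ray("side",[[123.6,300]],27))
E
```

```text
t 34.35 tcp [657.8  -1.9 276.1] b [-1.2 -0. ] ax x [ 0.004  0.004 -1.   ] z [-0.744  0.669 -0.001] q [  -4.8   15.5   71.6    0.3   92.7 -142.8] F [0.4 5.2 6.7] T [0.74 0.12 0.38] gap 22.5
coltop side [[769.73688255 213.26570843 281.        ]] top [[769.15521702 213.3683143  281.        ]] ring side [[767.9795601  216.00397377  27.        ]]
```

Emit:
servo_tool --commands '[[[100,0,0,0,0,0,0],[0,0,0,0,0,0,0],[0,0,0,0,0,0,0],[0,-3,0,0,0,0,0],[0,-7,0,0,0,0,0],[0,-10,0,0,0,0,0],[0,-10,0,0,0,0,0]]]'

```text
time: 35.05
tool_pos: [658.2, -3.4, 381.8]
tcp_rot: [-128.4, 89.3, 9.5]
ft_force: [0.2, -0.1, 1.2]
finger_gap: 85.2
```

```bash
python3 - <<'E'
from h import *
st()
tgt([588,-303,370],RD(80)); tgt([588,-303,150],RD(80))
E
```

```text
t 35.05 tcp [658.2  -3.4 381.8] b [-0.7 -1.5] ax x [ 0.012  0.002 -1.   ] z [-0.742  0.67  -0.008] q [  -4.9   15.7   60.4    0.2  103.2 -142.8] F [ 0.2 -0.1  1.2] T [0.06 0.01 0.03] gap 85.2
row shift cm [  1.03  26.95 -14.85] turn [57.9 -0.1  0.7]
row shift cm [ 23.03  27.17 -14.68] turn [57.9 -0.1  0.7]
```

Emit:
servo_tool --commands '[[[255,0,4.5,-2.5,8,0,0],[255,0,9,-5,16,0,0],[255,0,13.5,-7.5,24,0,0],[255,0,18,-10,32,0,0],[255,0,22,-12.5,40,0,0],[255,0,27,-14.8,48,0,0],[255,0,27,-14.8,57,0,0],[255,0,27,-14.8,57,0,0]]]'

```text
time: 35.85
tool_pos: [584.6, -305.0, 372.5]
tcp_rot: [-7.1, 89.8, 73.5]
ft_force: [-0.1, -0.2, 0.3]
finger_gap: -0.1
```

```bash
python3 - <<'E'
from h import *
st()
p,d=snap("top","t38.png",(130,420,70,230),2.7)
H,m=comp("top",None,d,(600,720,-60,60),292,308);print(len(H),H.mean(0).round(1))
p,d=snap("side","s38.png",(160,360,60,290),2.5)
H,m=comp("side",None,d,(600,720,-60,60),292,308);print(len(H),H.mean(0).round(1))
W=cloud("side",d);print("shut",ray("top",[[368.2,189.6]],21))
tgt([587,-303,150],RD(80))
E
```

```text
t 35.85 tcp [ 584.6 -305.   372.5] b [ -44.4 -308.8] ax x [ 0.001  0.004 -1.   ] z [0.164 0.987 0.004] q [ -32.1   16.5   60.4    0.2  103.1 -112.7] F [-0.1 -0.2  0.3] T [0.02 0.01 0.  ] gap -0.1
113 [657.4  -1.4 301.8]
82 [656.5   3.3 299.2]
shut [[ 586.70883136 -305.36723096   21.        ]]
row shift cm [22.33 -0.08 -0.14] turn [1.2 0.2 0.1]
```

View pics/t38.png

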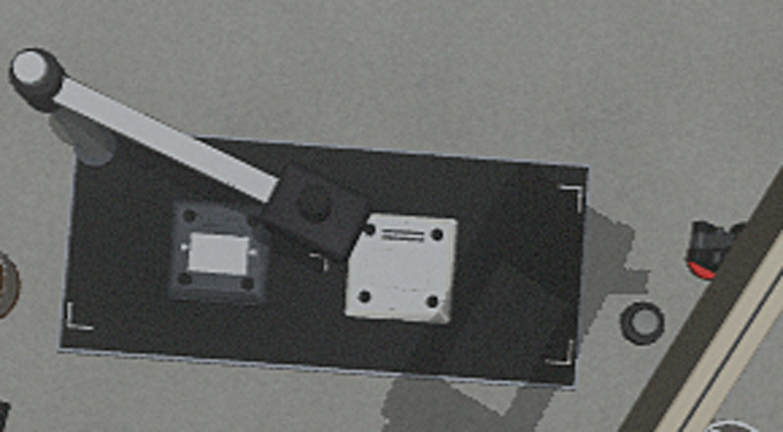

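View pics/s38.png

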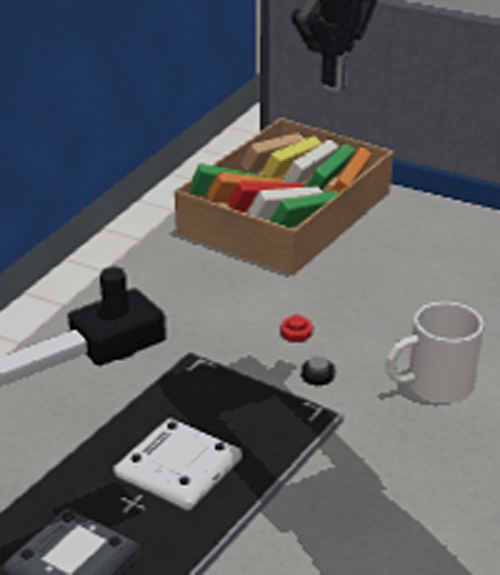

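```bash
python3 - <<'E'
from h import *
print(ray("side",[[287.2,206.0]],21),"post top",ray("top",[[246.3,141.1]],302), "side post", ray("side",[[160+112/2.5,60+271/2.5]],302))
print("t38 shut",ray("top",[[130+644/2.7,70+322/2.7]],21))
tgt([587,-303,150],RD(80));tgt([587,-303,40],RD(80))
E
```

```text
[[ 586.24081497 -297.81315051   21.        ]] post top [[662.57098233  -2.65080047 302.        ]] side post [[ 6.59495524e+02 -5.17157218e-01  3.02000000e+02]]
t38 shut [[ 587.57389823 -306.22635717   21.        ]]
row shift cm [22.33 -0.08 -0.14] turn [1.2 0.2 0.1]
row shift cm [33.33 -0.06 -0.19] turn [1.2 0.2 0.1]
```

Emit:
servo_tool --commands '[[[255,5,0,0,1,0,0],[255,10,0,0,1,0,0],[255,15,0,0,1,0,0],[255,20,0,-0.1,1,0,0],[255,25,0,-0.1,1,0,0],[255,30,0,-0.1,1,0,0],[255,33.5,0,-0.1,1,0,0],[255,33.5,0,-0.1,1,0,0]]]'

```text
time: 36.75
tool_pos: [582.7, -297.9, 31.7]
tcp_rot: [46.6, 89.3, 126.9]
ft_force: [-0.6, 1.0, -1.2]
finger_gap: 0.4
```

Emit:
servo_tool --commands '[[[255,0,0,0,0,0,0],[255,0,0,0,0,0,0],[255,0,0,0,0,0,0]]]'

```text
time: 37.05
tool_pos: [589.2, -303.8, 42.9]
tcp_rot: [-79.9, 89.5, 0.2]
ft_force: [-0.0, 0.3, -0.3]
finger_gap: 0.0
```

```bash
python3 - <<'E'
from h import *
st()
p,d=snap("side","s39.png",(230,350,120,230),5)
tgt([587,-303,22],RD(80))
E
```

```text
t 37.05 tcp [ 589.2 -303.8   42.9] b [ -40.1 -307.2] ax x [ 0.008  0.    -1.   ] z [0.173 0.985 0.001] q [ -31.8   25.3   84.3    0.3   70.  -112. ] F [-0.   0.3 -0.3] T [0.04 0.01 0.  ] gap 0.0
row shift cm [2.05 0.2  0.04] turn [0.  0.1 0.4]
```

View pics/s39.png

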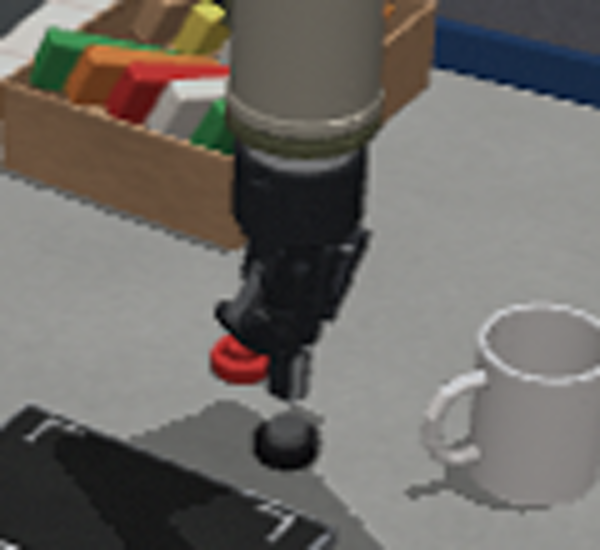

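Emit:
servo_tool --commands '[[[255,0.7,0.15,0,0,0,0],[255,1.4,0.15,0,0,0,0],[255,2.0,0.15,0,0,0,0],[255,2.3,0.15,0,0,0,0],[255,2.5,0.15,0,0,0,0],[255,2.5,0.15,0,0,0,0]]]'

```text
time: 37.7
tool_pos: [585.2, -302.5, 15.8]
tcp_rot: [-23.3, 89.8, 56.7]
ft_force: [-8.4, 5.2, 17.0]
finger_gap: 0.2
```

Emit:
servo_tool --commands '[[[255,0.1,0,0,0,0,0],[255,0.2,0,0,0,0,0],[255,0.3,0,0,0,0,0],[255,0.3,0,0,0,0,0]]]'

```text
time: 38.1
tool_pos: [585.3, -302.6, 15.4]
tcp_rot: [-26.1, 89.8, 53.9]
ft_force: [-17.8, 9.5, 37.1]
finger_gap: -0.0
```

Emit:
servo_tool --commands '[[[255,-1,0,0,0,0,0],[255,-4,0,0,0,0,0],[255,-8,0,0,0,0,0],[255,-13,0,0,0,0,0],[255,-18,0,0,0,0,0],[255,-18,0,0,0,0,0],[255,-18,0,0,0,0,0]]]'

```text
time: 38.8
tool_pos: [585.9, -303.7, 193.2]
tcp_rot: [-71.3, 89.6, 8.7]
ft_force: [-0.1, 0.2, -1.0]
finger_gap: 0.1
```

```bash
python3 - <<'E'
from h import *
st()
p,d=snap("top","t40.png",(0,560,30,350),1.4)
p,d=snap("side","s40.png",None,1.4)
W=cloud("top",d)
g=cv2.cvtColor(p,cv2.COLOR_RGB2GRAY).astype(float)
m=np.zeros_like(g);m[135:200,240:320]=(g[135:200,240:320]>125);m=cv2.morphologyEx(m.astype(np.uint8),cv2.MORPH_OPEN,np.ones((3,3)))
rr=rect("top",m,30);bp=cv2.boxPoints(rr);print(rr,w2b(bp).round(0))
E
```

```text
t 38.8 tcp [ 585.9 -303.7  193.2] b [ -43.3 -307.4] ax x [ 0.006  0.001 -1.   ] z [0.174 0.985 0.002] q [ -32.    17.4   77.8    0.2   84.4 -112. ] F [-0.1  0.2 -1. ] T [ 0.01  0.06 -0.  ] gap 0.1
((649.7818603515625, -77.69625091552734), (203.26119995117188, 165.56924438476562), 88.62747955322266) [[ -77. -184.]
 [  88. -171.]
 [  73.   31.]
 [ -92.   19.]]
```

View pics/t40.png

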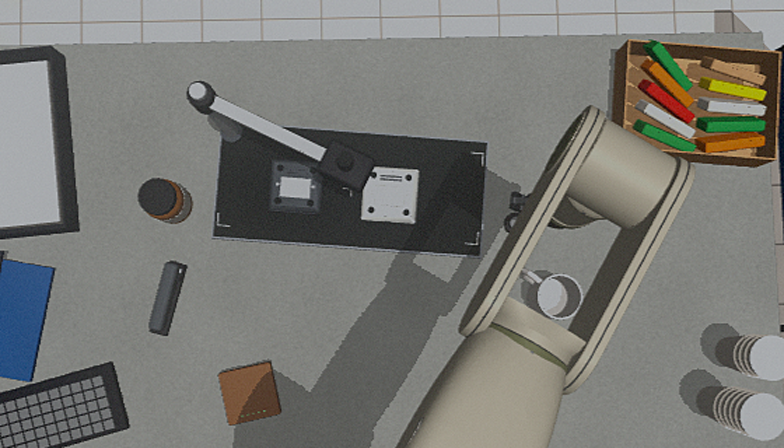

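View pics/s40.png

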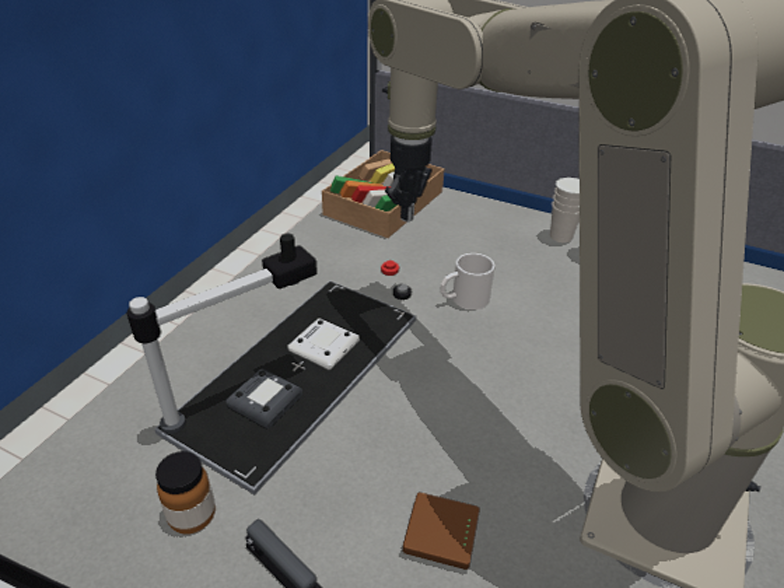

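```bash
python3 -c "
from bench import r
print(r.hand_in())"
```

```text
the job is handed in; nothing more can be done
None
```

The job is handed in at about 39 s on the robot clock. Both flat devices lie bottom-up inside the corner marks, the lens is over the cross, and the shutter key was pressed fully down.

- **Devices:** only the switch and the charging pad were there; the mini PC was absent. I pushed each against the front wall and raised its near edge under the bevel. Then I pinched it across its thickness, carried it over and laid it on the board rather than letting it tip over freely. Both landed inside the marks, so no sliding was needed. By depth readings just after placing, the switch spans about x −54 to 42 mm and the pad about −56 to 44 mm, against the ±85 mm limit. Both look unchanged in the last pictures.
- **Camera arm:** I swung it by the grip post and let go. In the last measurements, taken before the shutter press, the lens position agreed with the cross to about 1–4 mm. The two camera views differ by up to about 5 mm, so it may be about 0.01 rad off zero.
- **Shutter:** the key went down to its stop; the tip reached 15.4 mm and the force rose to 37 N. I then lifted clear.
- **High forces:** the first push on the pad reached about 50 N on the force reading (40 N of it vertical). I backed off at once and pushed it flush from further left. The last shutter reading was about 42 N in all, also above 40 N. As far as I could tell, only the fingertips were in contact, not the arm or gripper body.
- **Left alone:** the mug, coffee jar, stapler, brown box and red key were not touched, and look in place in the final pictures.

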